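Wipe the acrylic offcuts off the light box

TASK

Take the scraper block from its mat and wipe all five blue offcuts off the end of the light box into the red waste tray, moving them only with the scraper, never with the gripper. Leave the yellow bracket on the light box, the glue bottle and the green tray's bracket where they are, then stand the scraper back upright on its mat and let go.

Things in the scene. Friction and masses are not known exactly. Their poses are not given: they have to be found in the camera images.
- scraper_center (a point): Scraper block, free-standing on its foot: foot 110 mm long (its x) by 22 mm thick (its y) by 22 mm high, black rubber sole under aluminium; above it an upright orange grip 60 mm long (x), 20 mm thick (y), running from 22 mm to 70 mm above the sole. Whole block 70 mm high, about 0.2 kg. This point is its centre, 35 mm above the sole; z up. Pinch the grip across its 20 mm thickness (y). Either long side of the foot can push; the two are alike.
- mat: Scraper's parking mat: flat black rubber, 150 (x) by 80 (y) by 4 mm, fixed to the bench. Origin at the centre of its underside, on the bench top; its top is 4 mm up. It lies to the left or to the right of the light box.
- lightbox: Light box, fixed: black casing with a flat white top, 240 mm (its x) by 280 mm (its y) by 60 mm high. Origin at the centre of its underside on the bench, so the working top is 60 mm above it. No rims: its two ends at y = +140 and -140 mm are open, with one tray standing against each.
- waste_tray: Red open waste tray, fixed, 240 mm (x) by 100 mm (y), 52 mm high, walls and floor about 4 mm; its long side stands 1 mm from one end (+y or -y) of the light box, rim 8 mm below the box's top. Origin at the centre of its underside, axes parallel to the light box's; centre 191 mm from the light box's centre along y.
- parts_tray: Green tray of the same size for finished parts, fixed, at the other end of the light box; a yellow bracket lies in it. Origin at the centre of its underside.
- bracket: Freshly glued yellow L bracket, loose, standing on the light box near its +x (far) edge: foot 36 mm (x) by 60 mm (y), 45 mm high, 60 g. Origin at the centre of its underside, axes about parallel to the light box's.
- done_part: Finished yellow L bracket of the same size in the green tray. Origin at the centre of its underside.
- glue: Loose amber glue bottle with red cap, diameter 48 mm, 120 mm high, standing on the bench on the side where the mat is not. Origin at the centre of its base.
- chip1: Blue acrylic offcut lying flat on the light box, 36 x 24 x 10 mm, 12 g, at any yaw. Origin at the centre of its underside.
- chip2: Blue acrylic offcut lying flat on the light box, 28 x 28 x 11 mm, 12 g, at any yaw. Origin at the centre of its underside.
- chip3: Blue acrylic offcut lying flat on the light box, 36 x 24 x 10 mm, 12 g, at any yaw. Origin at the centre of its underside.
- chip4: Blue acrylic offcut lying flat on the light box, 28 x 28 x 11 mm, 12 g, at any yaw. Origin at the centre of its underside.
- chip5: Blue acrylic offcut lying flat on the light box, 36 x 24 x 10 mm, 12 g, at any yaw. Origin at the centre of its underside.
There are look-alikes about, which are no part of the job. Leave any orange, purple or turquoise look-alike of the chip3 alone.

How it is judged (in metres and radians):
On the way, in this order (a step that is already met when the one before it is completed fails the run):
1. the scraper is brought down, foot near the light box's top (x of scraper_center in the frame of lightbox between -0.17 and 0.17 m and y of scraper_center in the frame of lightbox between -0.2 and 0.2 m and z of scraper_center in the frame of lightbox below 0.105 m), for 0.1 s.
2. all five offcuts lie in the red tray (x of chip1 in the frame of waste_tray between -0.118 and 0.118 m and y of chip1 in the frame of waste_tray between -0.05 and 0.05 m and z of each of chip1, chip2, chip3, chip4, chip5 in the frame of waste_tray below 0.052 m and x of chip2 in the frame of waste_tray between -0.118 and 0.118 m and y of chip2 in the frame of waste_tray between -0.05 and 0.05 m and x of chip3 in the frame of waste_tray between -0.118 and 0.118 m and y of chip3 in the frame of waste_tray between -0.05 and 0.05 m and x of chip4 in the frame of waste_tray between -0.118 and 0.118 m and y of chip4 in the frame of waste_tray between -0.05 and 0.05 m and x of chip5 in the frame of waste_tray between -0.118 and 0.118 m and y of chip5 in the frame of waste_tray between -0.05 and 0.05 m), for 0.2 s.
At the end, for the whole second after the job is handed in: All five offcuts have their origins inside the red tray's walls and below its rim (52 mm); the scraper stands upright (within 0.12 rad) on the mat, its centre within 40 mm of the mat's centre in plan (all of step 2 and horizontal distance between scraper_center and mat below 0.04 m and angle between scraper_center's own z axis and vertical below 0.12 rad and z of scraper_center in the frame of mat between 0.034 and 0.045 m); the robot touches nothing.
It fails at once if gripper or arm touches an offcut (contact force between any of the fingers, the arm and chip1 above 0.3 N or contact force between any of the fingers, the arm and chip2 above 0.3 N or contact force between any of the fingers, the arm and chip3 above 0.3 N or contact force between any of the fingers, the arm and chip4 above 0.3 N or contact force between any of the fingers, the arm and chip5 above 0.3 N).
It fails at once if the glued bracket is shifted more than 6 mm or tipped (distance of bracket from where it was at the start of the episode above 0.006 m or angle between bracket's own z axis and vertical above 0.15 rad).
It fails at once if the glue bottle is shifted more than 15 mm or tipped, or the finished part in the green tray is shifted more than 15 mm (distance of any of glue, done_part from where it was at the start of the episode above 0.015 m or angle between glue's own z axis and vertical above 0.2 rad).
It also fails if it takes over 58 s, if anything falls off the work surface, if the arm or the gripper's body presses on something with over 40 N, if the wrist force passes 120 N, or if a joint passes its speed limit or range.

ROBOT

A 6-joint arm with a two-finger parallel gripper is mounted at the origin on the work surface. World frame = base frame: x ahead of the robot, y to its left, z up, the work surface at z = 0. Lengths are in mm, angles in rad, forces in N, time in s.
With the tool pointing down it reaches from about 350 to 875 mm from the base axis. Payload 4.2 kg.
Tool frame: the origin (TCP) lies at the very end of the fingers, on their centre line; the grasp point (between the pads) lies 19 mm behind it (arm.grasp_offset is the distance from the TCP to the grasp point, in mm); z points along the fingers, y is the direction in which the jaws open and shut (so a half turn about z gives the same grasp; the last joint's range is limited). The gripper opens to 85 mm and grips with 20 to 120 N. Pads are 22 mm wide; open, the fingers measure 114 mm over their backs; the gripper's body (76 mm by 85 mm) begins 54 mm behind the grasp point. The pads swing forward as they close: fully open they stand 13 mm farther back than shut.
Start: joints at [-1.055, 0.385, 0.008, 0, -1.194, -0.259], TCP at [158.759, -604.479, 231.312] pointing down, gripper open.
Joint ranges: [-3.14, 3.14], [-1.21, 2.06], [-1.07, 1.41], [-3.16, 2.05], [-2.99, -0.16], [-3.1, 3.1]. Speed limits (rad/s): [2.79, 2.79, 3.14, 3.14, 3.14, 3.14].

INTERFACE

Orientations are given as a unit quaternion [x, y, z, w].
In Python, from bench import arm gives the robot as it stands.
- The arm moves only by the tool arm_command, never from a script. Its argument "commands" is one flat list of numbers, 4 for each row, row after row: the shift along the tool's x, y, z in m, then the turn about the tool's z in degrees. In form: [tx, ty, tz, roll, tx, ty, tz, roll, ...]. A call has exactly 5 rows; each row shifts and turns the pose as measured when the row begins, along the tool's axes as they then stand; what a row does not reach is not made up. A row lasts 1/10 s, in which the tool goes at most 50 mm and 8.59 degrees, less where a joint would pass 70% of its speed; a pose out of reach is approached as far as the arm can. A call with a gripper value outside its range is refused whole. "jaw" is the opening, from 0 (shut) to 1 (fully open), set as the call begins (left out, the last holds). The fingers move at their own pace and stop on an object; the grip force is fixed at half the most. Time passes only in rows, so rows that do not move let the fingers close, or fill a call up. It gives the time, the measured TCP pose, the force and the opening at its end, in the units of the state.
- arm.read_state(): the state, without advancing time (a new reading comes with each control period).
- arm.get_image(name): name is "scene" or "top" or "wrist"; returns the picture (480x640x3 uint8, red, green, blue); there is no depth.
- arm.camera_info(name): a dict with "camera_matrix" (3x3 intrinsics, pixels), "k1" (the pictures are not rectified: a ray, as slopes to the right and down, at radius r is drawn at 1 + k1 r^2 times it, then the intrinsics apply), "world_from_camera" (4x4, takes a point from camera to world coordinates). Camera axes: x right, y down, z forward; pixel columns grow to the right and rows downward; lengths in mm; the calibration is good to about 2 mm. A picture is of the moment at which its call begins: read the wrist's pose just before it. camera_info takes no time and is no camera call; for the wrist camera it gives the pose at the moment of the call.
- arm.job_done(): hands the job in, once; it reports no verdict.
Trained networks look in the newest picture that a camera, given by its name, has taken for a name from the list of things; names that differ only in an ending like _2 or _b are one class to them, and where a whole thing is asked for, a point or a joint stands for the part that bears it (a point fixed in the world has none). Each returns a list of dicts, best first, with "confidence" (0 to 1); they miss things now and then, are a little off and sometimes report something else, mostly with a low value. They report only what shows in the picture. A call takes as long as a camera call. They do not tell look-alikes from the thing itself.
- arm.regions_of(camera, target): "mask" (480x640 bool, what is visible of it).
- arm.place_of(camera, target): "centre" ([x, y, z] in mm, in the coordinates of the camera as it stood for that picture, good to about 4 mm: a listed point, or the origin of a listed thing).
The state is a dict: "clock": time; "joints": joint angles; "joint_vel": joint speeds; "joint_efforts": joint torques, N m; "position": TCP position; "ee_rot": TCP orientation; "contact_force": force on the tool from outside, world axes, zero at the start; "wrist_torque": the same for the moment, N m; "gripper_width": finger opening in mm.
Only numpy, scipy, OpenCV 4.12 (cv2) and the standard library are available. Lean on these libraries where they do the work, as an engineer would, in place of code of your own. Each camera call takes 0.05 s, during which the arm holds its last target.

## Working session

There is one attempt and no reset: what is moved stays moved. The work goes in short steps, Python scripts to look and compute and a tool call to move; the robot and the scene stay as the last step left them, time stands still between calls to the robot, and variables do not carry over. Pictures are saved under pics/ and viewed, and the job is handed in when it is done.

Besides the shell and the picture viewer there is one more tool, called after "Emit:" as a command line: name --argument value ..., lists and objects as JSON in quotes. arm_command: Moves the arm, as the interface text tells. Its arguments: {"type":"object","properties":{"commands":{"type":"array"},"jaw":{"type":"number"}},"required":["commands"]}

```bash
ls; mkdir -p pics
python3 - <<'E'
from bench import arm
import cv2
s=arm.read_state(); print(s['clock'],s['position'],s['ee_rot'],s['gripper_width'],arm.grasp_offset)
for n in('scene','top'):
    im=arm.get_image(n); cv2.imwrite(f'pics/{n}0.png',im[:,:,::-1]); i=arm.camera_info(n); print(n,i)
E
```

```text
pics
0.0 [ 158.5990359  -603.92608869  230.21272131] [-1.27980465e-01  9.91776067e-01  1.08953498e-03 -2.14592571e-04] 84.96610796158788 18.700000000000003
scene {'camera_matrix': array([[500.39483767,   0.        , 313.0243746 ],
       [  0.        , 500.39483767, 240.74580299],
       [  0.        ,   0.        ,   1.        ]]), 'k1': -0.0724291443336664, 'world_from_camera': array([[ 7.99600252e-01,  4.75852921e-01, -3.66337870e-01,
         8.38377133e+02],
       [ 6.00530947e-01, -6.35032680e-01,  4.85897188e-01,
        -4.46148167e+02],
       [-1.42092355e-03, -6.08520741e-01, -7.93536696e-01,
         7.99730659e+02],
       [ 0.00000000e+00,  0.00000000e+00,  0.00000000e+00,
         1.00000000e+00]])}
top {'camera_matrix': array([[467.42769636,   0.        , 318.6998398 ],
       [  0.        , 467.42769636, 238.60863793],
       [  0.        ,   0.        ,   1.        ]]), 'k1': -0.04219208872749071, 'world_from_camera': array([[-3.58045143e-03, -9.92462669e-01,  1.22495022e-01,
         3.95301594e+02],
       [-9.99983664e-01,  4.09923355e-03,  3.98337276e-03,
         6.91308021e+00],
       [-4.45548447e-03, -1.22478758e-01, -9.92461134e-01,
         9.89251176e+02],
       [ 0.00000000e+00,  0.00000000e+00,  0.00000000e+00,
         1.00000000e+00]])}
```

View pics/scene0.png

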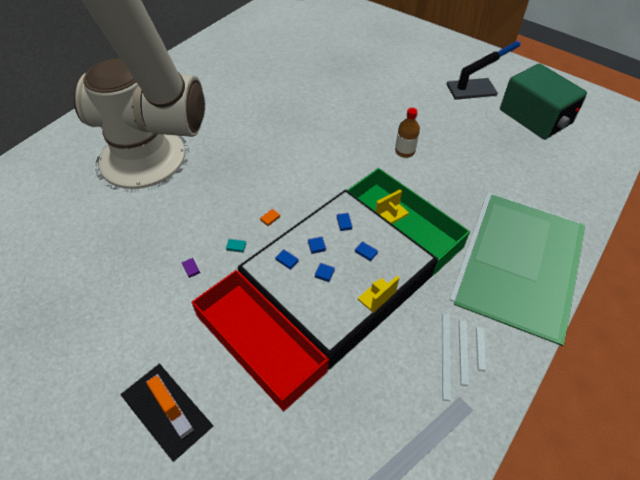

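View pics/top0.png

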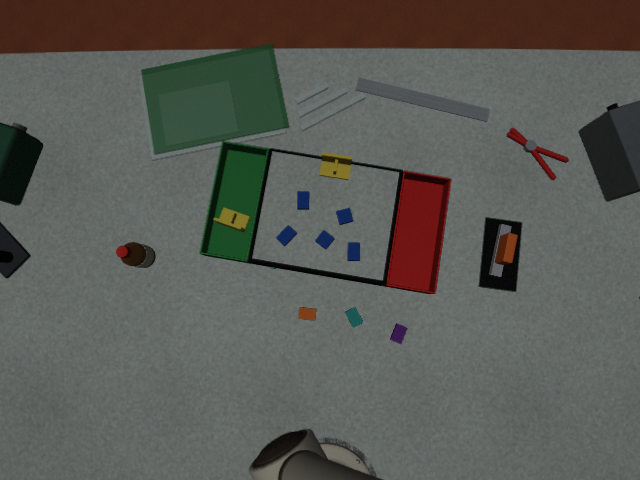

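The two pictures show five blue offcuts on the light box: top-view pixels (303,200), (345,216), (287,236), (325,240) and (354,252). The yellow bracket is at (336,167), the red tray at (418,232), and the scraper on its mat at (502,253). The look-alikes lie on the bench, orange (307,314), turquoise (354,317) and purple (399,334), and I will leave them alone. Only one object looks like the scraper. Next I measure poses.

```bash
cat > h.py <<'E'
from bench import arm
import numpy as np, cv2
def ray(info,uv):
    K=info['camera_matrix'];k=info['k1'];T=info['world_from_camera']
    uv=np.atleast_2d(np.array(uv,float))
    d=np.c_[(uv[:,0]-K[0,2])/K[0,0],(uv[:,1]-K[1,2])/K[1,1]]
    p=d.copy()
    for _ in range(20): p=d/(1+k*(p**2).sum(1,keepdims=True))
    r=np.c_[p,np.ones(len(p))]@T[:3,:3].T
    return T[:3,3],r
def plane(info,uv,z):
    o,r=ray(info,uv); return o+r*((z-o[2])/r[:,2])[:,None]
def proj(info,P):
    T=np.linalg.inv(info['world_from_camera']);P=np.atleast_2d(P)
    c=P@T[:3,:3].T+T[:3,3];s=c[:,:2]/c[:,2:];s=s*(1+info['k1']*(s**2).sum(1,keepdims=True))
    K=info['camera_matrix'];return np.c_[s[:,0]*K[0,0]+K[0,2],s[:,1]*K[1,1]+K[1,2]]
def comps(mask,amin=40):
    n,l,st,c=cv2.connectedComponentsWithStats(mask.astype(np.uint8))
    return [(l==i) for i in range(1,n) if st[i,4]>=amin]
def rect(info,m,z):
    """min area rect in world plane z of mask contour"""
    c=max(cv2.findContours(m.astype(np.uint8),cv2.RETR_EXTERNAL,cv2.CHAIN_APPROX_NONE)[0],key=len)[:,0]
    w=plane(info,c,z)[:,:2].astype(np.float32)
    return cv2.minAreaRect(w)
def hsv(im): return cv2.cvtColor(im,cv2.COLOR_RGB2HSV)
E
python3 - <<'E'
from h import *
im=cv2.imread('pics/top0.png')[:,:,::-1].copy(); H=hsv(im);h,s,v=[H[...,i].astype(int) for i in range(3)]
I=arm.camera_info('top')
def show(n,m,z,a=40):
    for c in comps(m,a):
        r=rect(I,c,z); ys,xs=np.nonzero(c); print(n,(round(xs.mean()),round(ys.mean())),np.round(r[0],1),np.round(r[1],1),round(r[2],1))
show('chip',(abs(h-110)<14)&(s>120)&(v>60),70)
show('red',((h<5)|(h>175))&(s>180)&(v>80),52,500)
show('green',(abs(h-65)<15)&(s>150)&(v>40),52,500)
show('orange',(abs(h-12)<6)&(s>150)&(v>120),74,40)
show('black',(v<40),4,300)
show('yellow',(abs(h-26)<5)&(s>150)&(v>120),60,60)
show('yellow45',(abs(h-26)<5)&(s>150)&(v>120),105,60)
show('lookalike',((abs(h-90)<8)|(abs(h-140)<10))&(s>100)&(v>60),10)
for c in ('scene','top'):
    arm.get_image(c); Ic=arm.camera_info(c);T=Ic['world_from_camera']
    for t in ('scraper_center','mat','lightbox','waste_tray','bracket'):
        for d in arm.place_of(c,t)[:2]: print(c,t,round(d['confidence'],2),np.round(T[:3,:3]@np.array(d['centre'])+T[:3,3]))
print(arm.read_state()['clock'])
E
```

```text
chip (303, 199) [587.9  42.8] [22.1 34.8] 90.0
chip (344, 215) [555.1 -40.5] [26.4 26.8] 13.9
chip (286, 235) [516.3  75.5] [22.6 33.8] 45.3
chip (324, 239) [507.8  -0.6] [27.3 27.4] 50.9
chip (354, 251) [482.9 -58.1] [21.8 33.8] 89.4
red (415, 235) [ 526.  -191.3] [ 97.5 237.5] 80.2
green (237, 203) [590.4 182.8] [ 97.8 236.5] 80.2
orange (510, 247) [ 489.3 -367. ] [15.5 53.7] 75.6
orange (307, 313) [362.4  34.1] [31.3 20.7] 82.8
black (609, 157) [ 707.2 -626.4] [212.1 103.3] 9.2
black (18, 165) [691.7 670.4] [190.7  97.2] 5.3
black (223, 185) [601.9 192.5] [ 95.9 243.2] 80.1
black (323, 228) [571.7  20.4] [348.1 255.7] 80.1
black (499, 257) [ 482.8 -374.8] [ 77.8 148.1] 81.8
black (10, 253) [494.2 694.2] [101.5  70.4] 46.0
black (136, 254) [485.5 403.7] [45.4 47.1] 89.9
black (279, 447) [90.3 94.4] [ 34.8 129.5] 32.9
black (328, 464) [64.1 -9.2] [204.1  72.9] 89.8
yellow (335, 170) [654.9 -23.3] [58.8 34.5] 80.1
yellow (233, 219) [553.  187.5] [64.  28.9] 71.2
yellow45 (335, 170) [642.3 -21.8] [55.9 32.9] 80.1
yellow45 (233, 219) [545.3 178.7] [60.9 27.5] 71.2
lookalike (354, 317) [352.6 -60.9] [35.4 23.5] 29.9
lookalike (398, 333) [ 318.5 -153.1] [22.9 35. ] 66.7
scene scraper_center 0.65 [ 492. -367.   39.]
scene mat 0.83 [ 485. -377.    4.]
scene lightbox 0.6 [559.  -3.   4.]
scene waste_tray 0.81 [ 532. -198.   -1.]
scene bracket 0.98 [652. -24.  60.]
top scraper_center 0.78 [ 488. -366.   38.]
top mat 0.58 [ 480. -376.   -2.]
top mat 0.19 [515.  74.  62.]
top lightbox 0.86 [561.  -7.   3.]
top waste_tray 0.72 [ 529. -189.   -2.]
top waste_tray 0.44 [519.  74.  64.]
top bracket 0.64 [655. -27.  60.]
0.7
```

```bash
cat >> h.py <<'E'
def Rq(q): 
    from scipy.spatial.transform import Rotation as R
    return R.from_quat(q).as_matrix()
def heading(s): 
    y=Rq(s['ee_rot'])[:,1]; return np.degrees(np.arctan2(y[1],y[0]))
def plan(target,hd,n):
    """rows in tool axes from the present pose; target mm world, hd heading of tool y in deg"""
    s=arm.read_state();R=Rq(s['ee_rot']);h0=heading(s);roll=((h0-hd)+90)%180-90
    print('t',round(s['clock'],2),'pos',np.round(s['position'],1),'head',round(h0,2),'tilt',np.round(R[:,2],4),'w',round(s['gripper_width'],1),'F',np.round(s['contact_force'],1))
    d=(np.array(target)-s['position'])/n
    th=np.radians(roll/n)
    for i in range(n):
        c,sn=np.cos(th*i),np.sin(th*i)
        Ri=R@np.array([[c,-sn,0],[sn,c,0],[0,0,1]])
        t=Ri.T@d/1000
        if i in(0,1,n-1) or n<=20: print(*[f'{x:.4f},' for x in t],f'{roll/n:.2f},')
E
python3 - <<'E'
from h import *
im=cv2.imread('pics/top0.png'); cv2.imwrite('pics/crop0.png',cv2.resize(im[205:305,460:540],None,fx=6,fy=6,interpolation=cv2.INTER_CUBIC))
plan([480,-367,240],78,15)
E
```

```text
t 0.7 pos [ 158.7 -604.5  231.3] head 104.71 tilt [ 0.  0. -1.] w 85.6 F [-0.1  0.5 -0.3]
-0.0247, 0.0099, -0.0006, 1.78,
-0.0244, 0.0106, -0.0006, 1.78,
-0.0241, 0.0114, -0.0006, 1.78,
-0.0237, 0.0121, -0.0006, 1.78,
-0.0233, 0.0129, -0.0006, 1.78,
-0.0229, 0.0136, -0.0006, 1.78,
-0.0225, 0.0143, -0.0006, 1.78,
-0.0220, 0.0150, -0.0006, 1.78,
-0.0215, 0.0157, -0.0006, 1.78,
-0.0210, 0.0163, -0.0006, 1.78,
-0.0205, 0.0170, -0.0006, 1.78,
-0.0200, 0.0176, -0.0006, 1.78,
-0.0194, 0.0182, -0.0006, 1.78,
-0.0189, 0.0188, -0.0006, 1.78,
-0.0183, 0.0194, -0.0006, 1.78,
```

View pics/crop0.png

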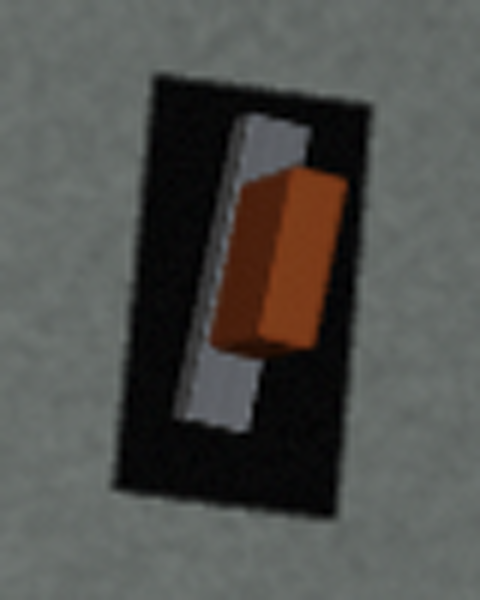

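The crop shows the scraper: orange grip on an aluminium foot, on the black mat. It is the only such object. I move over it.

Emit:
arm_command --commands '[-0.025,0.01,0,1.8,-0.0245,0.0105,0,1.8,-0.024,0.0115,0,1.8,-0.0235,0.012,0,1.8,-0.0235,0.013,0,1.8]' --jaw 1

```text
clock: 1.2
position: [267.1, -525.0, 231.0]
ee_rot: [-0.043, 0.999, -0.0, -0.0]
contact_force: [0.1, 0.3, -0.4]
gripper_width: 85.4
```

Emit:
arm_command --commands '[-0.023,0.0135,0,1.8,-0.0225,0.0145,0,1.8,-0.022,0.015,0,1.8,-0.0215,0.0155,0,1.8,-0.021,0.0165,0,1.8]'

```text
clock: 1.7
position: [379.8, -443.9, 231.7]
ee_rot: [0.038, 0.999, -0.001, 0.0]
contact_force: [0.2, -0.0, -0.1]
gripper_width: 85.5
```

Emit:
arm_command --commands '[-0.0205,0.017,0,1.8,-0.02,0.0175,0,1.8,-0.0195,0.018,0,1.8,-0.019,0.019,0,1.8,-0.0185,0.0195,0,1.8]'

```text
clock: 2.2
position: [493.7, -363.9, 232.6]
ee_rot: [0.12, 0.993, -0.001, 0.001]
contact_force: [0.8, -0.6, 0.2]
gripper_width: 85.3
```

Run:
```python
from h import *
plan([480,-367,240],78,5)
I=arm.camera_info('wrist'); im=arm.get_image('wrist'); cv2.imwrite('pics/w1.png',im[:,:,::-1]); print(I)
for d in arm.place_of('wrist','scraper_center')[:2]: T=I['world_from_camera'];print(d['confidence'],T[:3,:3]@np.array(d['centre'])+T[:3,3])
```

```text
t 2.2 pos [ 493.7 -363.9  232.6] head 76.23 tilt [ 0.0021 -0.0024 -1.    ] w 85.3 F [ 0.8 -0.6  0.2]
0.0025, -0.0013, -0.0015, -0.35,
0.0025, -0.0013, -0.0015, -0.35,
0.0025, -0.0012, -0.0015, -0.35,
0.0025, -0.0012, -0.0015, -0.35,
0.0025, -0.0012, -0.0015, -0.35,
{'camera_matrix': array([[392.57666273,   0.        , 315.39000951],
       [  0.        , 392.57666273, 237.08472672],
       [  0.        ,   0.        ,   1.        ]]), 'k1': -0.011390655737159968, 'world_from_camera': array([[ 2.38040788e-01,  9.23197563e-01,  3.01733067e-01,
         4.16387570e+02],
       [ 9.71254137e-01, -2.25811689e-01, -7.53291628e-02,
        -3.44127920e+02],
       [-1.40884604e-03,  3.10990903e-01, -9.50411844e-01,
         3.73755039e+02],
       [ 0.00000000e+00,  0.00000000e+00,  0.00000000e+00,
         1.00000000e+00]])}
0.97 [ 490.29783024 -371.47712381   40.59564118]
```

View pics/w1.png

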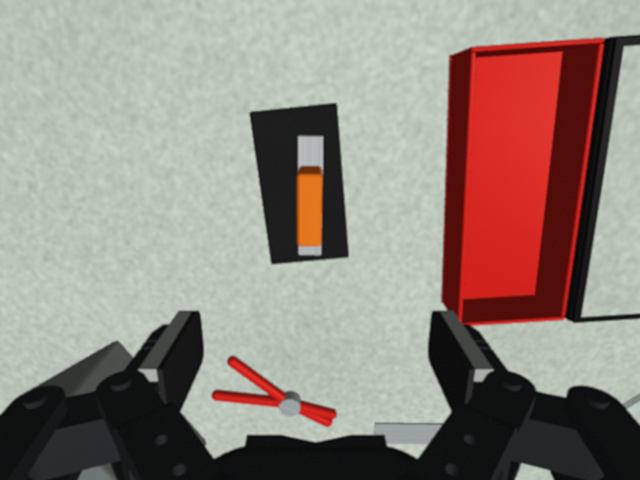

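The wrist view shows the scraper at (310,200) on the mat, almost in line with the image columns. I measure the grip top (z=74) and the mat.

Run:
```python
from h import *
I=arm.camera_info('wrist'); im=cv2.imread('pics/w1.png')[:,:,::-1].copy();H=hsv(im);h,s,v=[H[...,i].astype(int) for i in range(3)]
for c in comps((abs(h-13)<7)&(s>150)&(v>170),200): print('grip',rect(I,c,74))
sub=np.zeros(v.shape,bool);sub[90:275,240:360]=1
m=(v<60)&sub
for c in comps(m,400): print('mat',rect(I,c,4))
foot=(s<60)&(v>140)&sub
for c in comps(foot,20):
    ys,xs=np.nonzero(c)
    if xs.min()>275 and xs.max()<335: print('foot',xs.min(),xs.max(),ys.min(),ys.max(),rect(I,c,26))
for y in (145,155): print(v[y,290:332])
print(plane(I,[[298,150],[323,150],[298,253],[323,253]],26))
```

```text
grip ((490.60760498046875, -366.143798828125), (18.29997444152832, 57.52702331542969), 75.69359588623047)
mat ((484.4414367675781, -373.8343505859375), (76.97272491455078, 145.939453125), 82.12609100341797)
foot 298 322 136 169 ((452.0404357910156, -356.989990234375), (21.148622512817383, 28.039335250854492), 75.70220184326172)
foot 299 320 246 254 ((539.4160766601562, -379.029296875), (19.81570053100586, 8.010178565979004), 76.50575256347656)
[ 30  30  29  28  31  27  41  93 151 187 192 188 187 188 188 188 186 185
 185 185 184 186 188 188 186 186 187 185 183 182 185 185 164 103  42  26
  29  30  30  31  28  30]
[ 30  30  29  28  30  27  42  91 150 186 191 186 187 187 189 188 186 184
 185 186 185 186 190 189 187 187 186 184 182 181 185 189 170 108  42  24
  28  30  28  27  28  28]
[[ 447.36064337 -366.70939312   26.        ]
 [ 452.43497246 -345.60014861   26.        ]
 [ 539.79914168 -390.28085445   26.        ]
 [ 545.30312236 -367.3419423    26.        ]]
```

Run:
```python
from h import *
plan([490.3,-366.5,90],75.7,5)
```

```text
t 2.3 pos [ 495.2 -363.   232.2] head 76.48 tilt [ 0.0025 -0.0023 -1.    ] w 85.5 F [-0.1  0.5  0.3]
0.0009, -0.0009, 0.0284, 0.16,
0.0009, -0.0009, 0.0284, 0.16,
0.0009, -0.0009, 0.0284, 0.16,
0.0009, -0.0009, 0.0284, 0.16,
0.0009, -0.0009, 0.0284, 0.16,
```

Emit:
arm_command --commands '[0.001,-0.001,0.028,0.15,0.001,-0.001,0.028,0.15,0.001,-0.001,0.028,0.15,0.001,-0.001,0.028,0.15,0.001,-0.001,0.028,0.15]'

```text
clock: 2.8
position: [492.6, -370.0, 94.4]
ee_rot: [0.123, 0.992, -0.004, 0.008]
contact_force: [0.2, 0.1, -0.3]
gripper_width: 85.5
```

Run:
```python
from h import *
plan([490.3,-366.5,35],75.7,5)
I=arm.camera_info('wrist'); im=arm.get_image('wrist'); cv2.imwrite('pics/w2.png',im[:,:,::-1])
H=hsv(im);h,s,v=[H[...,i].astype(int) for i in range(3)]
for c in comps((abs(h-13)<7)&(s>150)&(v>170),200): print('grip',rect(I,c,74))
```

```text
t 2.8 pos [ 492.6 -370.    94.4] head 75.92 tilt [ 0.015  -0.0094 -0.9998] w 85.5 F [ 0.2  0.1 -0.3]
0.0008, 0.0006, 0.0119, 0.04,
0.0008, 0.0006, 0.0119, 0.04,
0.0008, 0.0006, 0.0119, 0.04,
0.0008, 0.0006, 0.0119, 0.04,
0.0008, 0.0006, 0.0119, 0.04,
grip ((488.8307800292969, -367.3282775878906), (18.317920684814453, 57.190494537353516), 75.39501190185547)
```

View pics/w2.png

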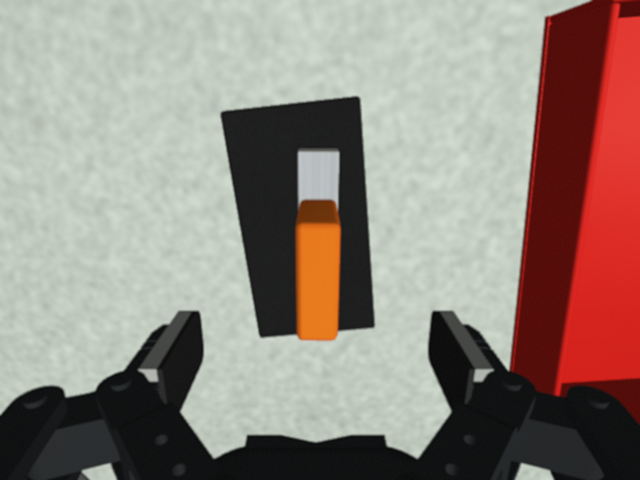

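The grip at (318,280) is centred between the fingers at (180,350) and (455,350). I descend slowly and watch the tilt.

Emit:
arm_command --commands '[0.0,0,0,0,0,0,0,0,0.001,0.0005,0.005,0,0.001,0.0005,0.005,0,0.001,0.0005,0.005,0]'

```text
clock: 3.35
position: [488.1, -368.2, 77.3]
ee_rot: [0.123, 0.992, -0.003, 0.006]
contact_force: [0.6, 0.5, 0.2]
gripper_width: 84.9
```

Run:
```python
from h import *
plan([489.6,-367,35],75.6,5)
```

```text
t 3.35 pos [ 488.1 -368.2   77.3] head 75.83 tilt [ 0.0116 -0.0075 -0.9999] w 84.9 F [0.6 0.5 0.2]
-0.0001, 0.0004, 0.0085, 0.05,
-0.0001, 0.0004, 0.0085, 0.05,
-0.0001, 0.0004, 0.0085, 0.05,
-0.0001, 0.0004, 0.0085, 0.05,
-0.0001, 0.0004, 0.0085, 0.05,
```

Emit:
arm_command --commands '[0,0.0005,0.009,0,0,0.0005,0.009,0,0,0.0005,0.009,0,0,0.0005,0.008,0,0,0,0.006,0]'

```text
clock: 3.85
position: [489.4, -366.2, 33.5]
ee_rot: [0.123, 0.992, -0.003, 0.007]
contact_force: [0.5, -1.0, -0.5]
gripper_width: 85.4
```

Run:
```python
from h import *
plan([489.6,-367,35],75.6,5)
```

```text
t 3.85 pos [ 489.4 -366.2   33.5] head 75.86 tilt [ 0.0127 -0.0079 -0.9999] w 85.4 F [ 0.5 -1.  -0.5]
-0.0001, -0.0001, -0.0003, 0.05,
-0.0001, -0.0001, -0.0003, 0.05,
-0.0001, -0.0001, -0.0003, 0.05,
-0.0001, -0.0001, -0.0003, 0.05,
-0.0001, -0.0001, -0.0003, 0.05,
```

Emit:
arm_command --commands '[0,0,-0.001,0,0,0,0,0,0,0,0,0,0,0,0,0,0,0,0,0]' --jaw 0

```text
clock: 4.35
position: [489.2, -366.2, 33.5]
ee_rot: [0.123, 0.992, -0.003, 0.006]
contact_force: [0.5, -0.5, -3.3]
gripper_width: 19.4
```

Emit:
arm_command --commands '[0,0,0,0,0,0,0,0,0,0,0,0,0,0,0,0,0,0,0,0]'

```text
clock: 4.85
position: [489.0, -366.1, 33.4]
ee_rot: [0.123, 0.992, -0.003, 0.006]
contact_force: [0.4, 0.3, -2.3]
gripper_width: 19.7
```

Run:
```python
from h import *
plan([489.6,-367,35],75.6,1)
im=arm.get_image('wrist'); cv2.imwrite('pics/w3.png',im[:,:,::-1])
```

```text
t 4.85 pos [ 489.  -366.1   33.4] head 75.83 tilt [ 0.0116 -0.0072 -0.9999] w 19.7 F [ 0.4  0.3 -2.3]
-0.0008, -0.0007, -0.0016, 0.23,
```

View pics/w3.png

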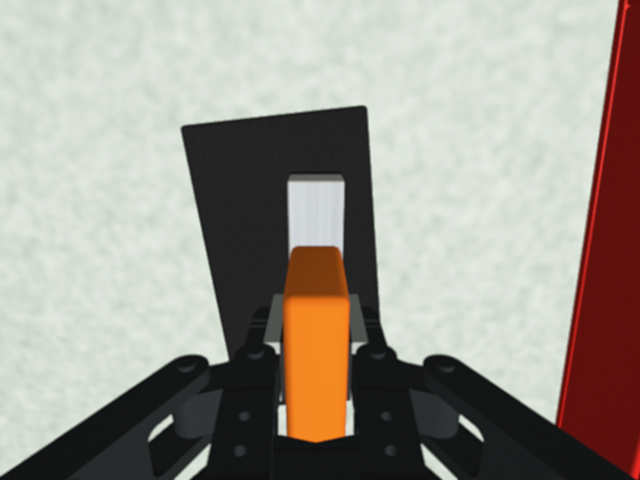

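The grasp is good: opening 19.7 mm on the 20 mm grip, TCP 29.4 mm above the sole. I lift it.

Emit:
arm_command --commands '[0,0,-0.005,0,0,0,-0.01,0,0,0,-0.02,0,0,0,-0.025,0,0,0,-0.025,0]'

```text
clock: 5.4
position: [484.2, -363.4, 117.5]
ee_rot: [0.124, 0.992, -0.0, -0.0]
contact_force: [0.5, 0.3, -2.3]
gripper_width: 19.5
```

Emit:
arm_command --commands '[0,0,-0.025,0,0,0,-0.02,0,0,0,-0.01,0,0,0,0,0,0,0,0,0]'

```text
clock: 5.9
position: [484.5, -363.3, 180.7]
ee_rot: [0.124, 0.992, -0.001, 0.004]
contact_force: [0.3, 0.2, -2.9]
gripper_width: 19.3
```

Run:
```python
from h import *
plan([511.6,113.4,170],80.2,20)
```

```text
t 5.9 pos [ 484.5 -363.3  180.7] head 75.76 tilt [ 0.0068 -0.0032 -1.    ] w 19.3 F [ 0.3  0.2 -2.9]
0.0046, 0.0234, 0.0005, -0.22,
0.0045, 0.0235, 0.0005, -0.22,
0.0044, 0.0235, 0.0005, -0.22,
0.0043, 0.0235, 0.0005, -0.22,
0.0042, 0.0235, 0.0005, -0.22,
0.0041, 0.0235, 0.0005, -0.22,
0.0040, 0.0235, 0.0005, -0.22,
0.0039, 0.0236, 0.0005, -0.22,
0.0038, 0.0236, 0.0005, -0.22,
0.0037, 0.0236, 0.0005, -0.22,
0.0036, 0.0236, 0.0005, -0.22,
0.0036, 0.0236, 0.0005, -0.22,
0.0035, 0.0236, 0.0005, -0.22,
0.0034, 0.0236, 0.0005, -0.22,
0.0033, 0.0237, 0.0005, -0.22,
0.0032, 0.0237, 0.0005, -0.22,
0.0031, 0.0237, 0.0005, -0.22,
0.0030, 0.0237, 0.0005, -0.22,
0.0029, 0.0237, 0.0005, -0.22,
0.0028, 0.0237, 0.0005, -0.22,
```

Emit:
arm_command --commands '[0.0045,0.0235,0,-0.2,0.0045,0.0235,0,-0.2,0.0045,0.0235,0,-0.2,0.0045,0.0235,0,-0.2,0.0045,0.0235,0,-0.2]'

```text
clock: 6.4
position: [486.9, -241.3, 172.5]
ee_rot: [0.118, 0.993, 0.0, -0.003]
contact_force: [0.6, -0.3, -2.3]
gripper_width: 19.3
```

Emit:
arm_command --commands '[0.004,0.0235,0,-0.2,0.004,0.0235,0,-0.2,0.004,0.0235,0,-0.2,0.004,0.0235,0,-0.2,0.004,0.0235,0,-0.2]'

```text
clock: 6.9
position: [489.5, -116.8, 165.3]
ee_rot: [0.11, 0.994, 0.001, -0.011]
contact_force: [0.9, 0.2, -3.8]
gripper_width: 19.7
```

Emit:
arm_command --commands '[0.0035,0.0235,0,-0.2,0.0035,0.0235,0,-0.2,0.0035,0.0235,0,-0.2,0.0035,0.0235,0,-0.2,0.0035,0.0235,0,-0.2]'

```text
clock: 7.4
position: [492.7, 6.3, 158.8]
ee_rot: [0.102, 0.995, -0.001, -0.018]
contact_force: [-0.9, 1.0, -2.1]
gripper_width: 19.5
```

Run:
```python
from h import *
plan([511.6,113.4,170],80.2,5)
im=arm.get_image('top'); cv2.imwrite('pics/t1.png',im[:,:,::-1])
```

```text
t 7.4 pos [492.7   6.3 158.8] head 78.34 tilt [-0.0356  0.002  -0.9994] w 19.5 F [-0.9  1.  -2.1]
0.0007, 0.0217, -0.0023, -0.37,
0.0006, 0.0217, -0.0023, -0.37,
0.0004, 0.0217, -0.0023, -0.37,
0.0003, 0.0217, -0.0023, -0.37,
0.0001, 0.0217, -0.0023, -0.37,
```

View pics/t1.png

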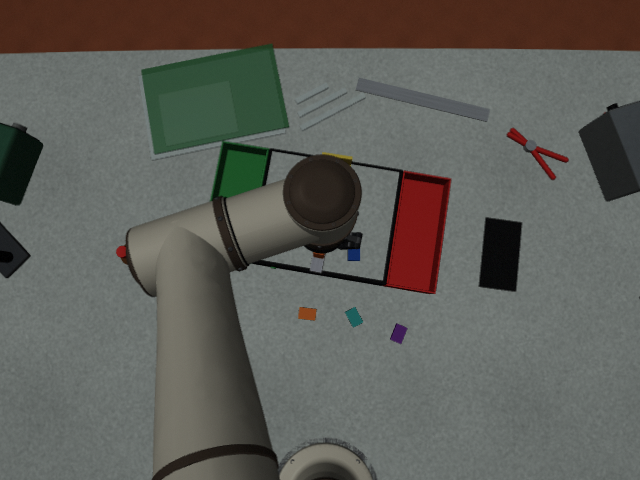

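The top view shows the hand over the box at (320,240) with the mat empty at (500,255). The tilt has drifted, so I let it settle before checking again.

Emit:
arm_command --commands '[0,0.01,0,-0.4,0,0.005,0,-0.4,0,0,0,-0.4,0,0,0,0,0,0,0,0]'

```text
clock: 7.95
position: [494.7, 24.1, 155.5]
ee_rot: [0.089, 0.996, -0.001, -0.021]
contact_force: [0.2, 0.1, -3.8]
gripper_width: 19.5
```

Run:
```python
from h import *
plan([511.6,113.4,170],80.2,10)
print(arm.read_state()['joints'])
```

```text
t 7.95 pos [494.7  24.1 155.5] head 79.79 tilt [-0.0412  0.0012 -0.9992] w 19.5 F [ 0.2  0.1 -3.8]
-0.0000, 0.0091, -0.0015, -0.04,
-0.0000, 0.0091, -0.0015, -0.04,
-0.0000, 0.0091, -0.0015, -0.04,
-0.0000, 0.0091, -0.0015, -0.04,
-0.0000, 0.0091, -0.0015, -0.04,
-0.0001, 0.0091, -0.0015, -0.04,
-0.0001, 0.0091, -0.0015, -0.04,
-0.0001, 0.0091, -0.0015, -0.04,
-0.0001, 0.0091, -0.0015, -0.04,
-0.0001, 0.0091, -0.0015, -0.04,
[ 0.36714753  0.25904955 -0.37904234 -0.01930732 -0.97079984 -2.10508926]
```

Emit:
arm_command --commands '[0,0,0,0,0,0,0,0,0,0,0,0,0,0,0,0,0,0,0,0]'

```text
clock: 8.45
position: [494.5, 22.6, 155.7]
ee_rot: [0.09, 0.996, -0.001, -0.02]
contact_force: [0.3, -0.6, -2.1]
gripper_width: 19.6
```

Run:
```python
from h import *
plan([511.6,113.4,170],80.2,1)
print(arm.read_state()['joints'])
```

```text
t 8.45 pos [494.5  22.6 155.7] head 79.64 tilt [-0.0409  0.0014 -0.9992] w 19.6 F [ 0.3 -0.6 -2.1]
0.0001, 0.0923, -0.0149, -0.56,
[ 0.36432495  0.25830041 -0.37946794 -0.01923997 -0.97086275 -2.10493872]
```

Emit:
arm_command --commands '[0,0.009,-0.003,0,0,0.009,-0.003,0,0,0.009,-0.003,0,0,0.009,-0.003,0,0,0.009,-0.003,0]'

```text
clock: 8.95
position: [503.9, 70.3, 171.6]
ee_rot: [0.091, 0.996, -0.001, -0.02]
contact_force: [-0.2, -0.5, -3.0]
gripper_width: 19.1
```

Run:
```python
from h import *
plan([511.6,113.4,170],80.2,5)
print(arm.read_state()['joints'])
```

```text
t 8.95 pos [503.9  70.3 171.6] head 79.6 tilt [-0.0408  0.0016 -0.9992] w 19.1 F [-0.2 -0.5 -3. ]
0.0000, 0.0088, 0.0003, -0.12,
0.0000, 0.0088, 0.0003, -0.12,
-0.0000, 0.0088, 0.0003, -0.12,
-0.0000, 0.0088, 0.0003, -0.12,
-0.0000, 0.0088, 0.0003, -0.12,
[ 0.44631561  0.26267845 -0.32561143 -0.02239403 -1.01872133 -2.18667714]
```

Slow moves do not tilt the tool; fast +y moves did. I try one fast −y swing high above the box to undo the tilt.

Emit:
arm_command --commands '[0,-0.035,0,0,0,-0.035,0,0,0,-0.035,0,0,0,-0.035,0,0,0,-0.035,0,0]'

```text
clock: 9.45
position: [476.9, -98.3, 174.5]
ee_rot: [0.083, 0.996, -0.0, -0.017]
contact_force: [1.3, 0.1, -3.0]
gripper_width: 19.2
```

Run:
```python
from h import *
plan([511.6,113.4,170],80.2,1)
print(arm.read_state()['joints'])
```

```text
t 9.45 pos [476.9 -98.3 174.5] head 80.42 tilt [-0.0345  0.0027 -0.9994] w 19.2 F [ 1.3  0.1 -3. ]
0.0009, 0.2145, 0.0038, 0.22,
[ 0.12663807  0.22089221 -0.38059143 -0.00833524 -1.00319807 -1.86001434]
```

The gain is only slight. The remaining tilt relative to the grasp is 0.046 rad, which puts the foot ends ±2.5 mm off level. That works with 10 mm chips, so I go on to the start pose slowly.

Emit:
arm_command --commands '[0,0.011,0,0,0,0.011,0,0,0,0.011,0,0,0,0.011,0,0,0,0.011,0,0]'

```text
clock: 9.95
position: [486.8, -42.2, 174.9]
ee_rot: [0.086, 0.996, -0.0, -0.017]
contact_force: [0.0, 0.3, -3.3]
gripper_width: 19.4
```

Emit:
arm_command --commands '[0,0.011,0,0,0,0.011,0,0,0,0.011,0,0,0,0.011,0,0,0,0.011,0,0]'

```text
clock: 10.45
position: [497.1, 19.4, 174.7]
ee_rot: [0.084, 0.996, -0.0, -0.017]
contact_force: [0.1, 0.3, -2.5]
gripper_width: 19.6
```

Emit:
arm_command --commands '[0,0.011,0,0,0,0.011,0,0,0,0.011,0,0,0,0.011,0,0,0,0.011,0,0]'

```text
clock: 10.95
position: [507.0, 78.4, 174.4]
ee_rot: [0.084, 0.996, -0.0, -0.017]
contact_force: [0.6, 0.9, -2.1]
gripper_width: 19.2
```

Run:
```python
from h import *
plan([511.6,113.4,150],80.2,10)
```

```text
t 10.95 pos [507.   78.4 174.4] head 80.39 tilt [-0.0343  0.0025 -0.9994] w 19.2 F [ 0.6  0.9 -2.1]
0.0001, 0.0035, 0.0024, 0.02,
0.0001, 0.0035, 0.0024, 0.02,
0.0001, 0.0035, 0.0024, 0.02,
0.0001, 0.0035, 0.0024, 0.02,
0.0001, 0.0035, 0.0024, 0.02,
0.0001, 0.0035, 0.0024, 0.02,
0.0001, 0.0035, 0.0024, 0.02,
0.0001, 0.0035, 0.0024, 0.02,
0.0001, 0.0035, 0.0024, 0.02,
0.0001, 0.0035, 0.0024, 0.02,
```

Emit:
arm_command --commands '[0,0.011,0,0,0,0.011,0,0,0,0.008,0,0,0,0,0,0,0,0,0.02,0]'

```text
clock: 11.45
position: [514.3, 113.2, 156.5]
ee_rot: [0.082, 0.996, 0.001, -0.014]
contact_force: [0.0, -0.5, -2.8]
gripper_width: 19.7
```

Emit:
arm_command --commands '[0,0,0.02,0,0,0,0,0,0,0,0,0,0,0,0,0,0,0,0,0]'

```text
clock: 11.95
position: [513.2, 112.4, 136.1]
ee_rot: [0.083, 0.996, 0.0, -0.015]
contact_force: [1.3, 0.4, -2.1]
gripper_width: 19.5
```

Run:
```python
from h import *
plan([511.6,113.4,94],80.2,5)
im=arm.get_image('scene'); cv2.imwrite('pics/s2.png',im[:,:,::-1])
im=arm.get_image('wrist'); cv2.imwrite('pics/w4.png',im[:,:,::-1])
```

```text
t 11.95 pos [513.2 112.4 136.1] head 80.49 tilt [-0.0298  0.0033 -0.9996] w 19.5 F [ 1.3  0.4 -2.1]
0.0001, 0.0002, 0.0084, 0.06,
0.0001, 0.0002, 0.0084, 0.06,
0.0001, 0.0002, 0.0084, 0.06,
0.0001, 0.0002, 0.0084, 0.06,
0.0001, 0.0002, 0.0084, 0.06,
```

View pics/s2.png

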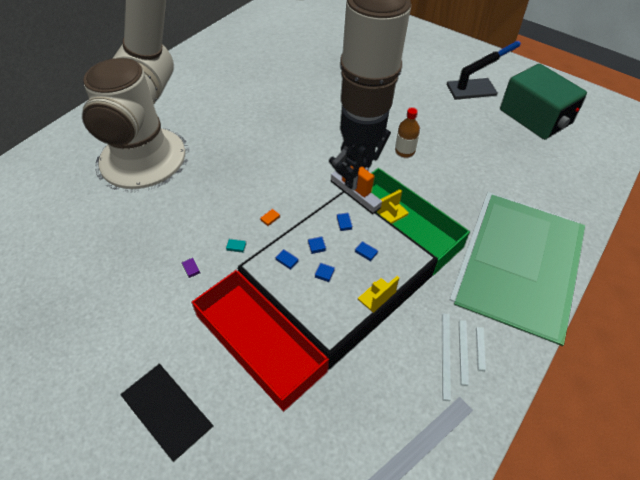

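View pics/w4.png

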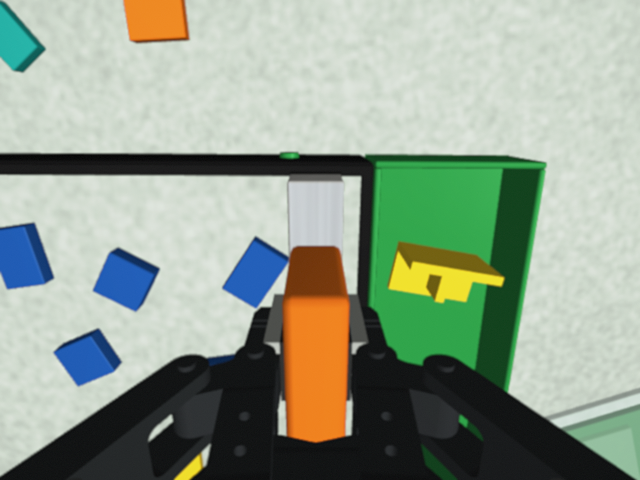

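The wrist view shows chip 3 at (257,272), left of the foot edge (x≈289), and the green tray at (440,300). I check the gap.

Run:
```python
from h import *
I=arm.camera_info('wrist')
c=np.array([558.2,-4.2]);a=np.radians(-9.8);R=np.array([[np.cos(a),np.sin(a)],[-np.sin(a),np.cos(a)]])
f=lambda P:np.round((P[:,:2]-c)@R.T,1)
print('chip3',f(plane(I,[[288,262],[222,292],[257,238],[258,306]],70)))
print('foot',f(plane(I,[[289,180],[289,245],[343,180],[343,245]],128.5)))
print('box corner',f(plane(I,[[362,174],[0,174]],60)))
print('tcp',f(arm.read_state()['position'][None]), 'yellow/chips', f(plane(I,[[126,280],[24,255],[86,357]],70)))
```

```text
chip3 [[-63.5  92.2]
 [-44.8  53.6]
 [-77.6  75.1]
 [-36.   74.2]]
foot [[-118.2   97.3]
 [ -91.9   97. ]
 [-118.3  118.1]
 [ -92.1  118.8]]
box corner [[-112.1  133.4]
 [-111.3  -69.6]]
tcp [[-64.3 107.2]] yellow/chips [[-51.9  -1.5]
 [-66.8 -57.8]
 [ -0.8 -33. ]]
```

Emit:
arm_command --commands '[0.0,0.001,0.009,0,0,0.001,0.009,0,0,0.001,0.009,0,0,0.0,0.007,0,0,0,0.003,0]'

```text
clock: 12.55
position: [512.7, 115.9, 96.5]
ee_rot: [0.083, 0.996, 0.001, -0.014]
contact_force: [-0.5, -0.2, -2.8]
gripper_width: 19.6
```

```bash
cat >> h.py <<'E'
_c=np.array([558.2,-4.2]);_a=np.radians(-9.8);_R=np.array([[np.cos(_a),np.sin(_a)],[-np.sin(_a),np.cos(_a)]])
def box(P): return (np.atleast_2d(P)[:,:2]-_c)@_R.T
def world(x,y): return _R.T@np.array([x,y])+_c
def bp(x,y,z,n): 
    print('box',np.round(box(arm.read_state()['position']),1)); plan([*world(x,y),z],80.2,n)
E
python3 - <<'E'
from h import *
bp(-66,108,92,5)
E
```

```text
box [[-65.3 110.6]]
t 12.55 pos [512.7 115.9  96.5] head 80.48 tilt [-0.0287  0.0041 -0.9996] w 19.6 F [-0.5 -0.2 -2.8]
0.0001, -0.0005, 0.0009, 0.06,
0.0001, -0.0005, 0.0009, 0.06,
0.0001, -0.0005, 0.0009, 0.06,
0.0001, -0.0005, 0.0009, 0.06,
0.0001, -0.0005, 0.0009, 0.06,
```

Emit:
arm_command --commands '[0,0,0.002,0,0,0,0.0015,0,0,0,0.001,0,0,0,0,0,0,0,0,0]'

```text
clock: 13.05
position: [512.8, 116.0, 92.1]
ee_rot: [0.083, 0.996, 0.001, -0.014]
contact_force: [0.2, -0.8, -3.1]
gripper_width: 19.5
```

Run:
```python
from h import *
bp(-66,-134,92,30)
```

```text
box [[-65.2 110.8]]
t 13.05 pos [512.8 116.   92.1] head 80.52 tilt [-0.0284  0.0037 -0.9996] w 19.5 F [ 0.2 -0.8 -3.1]
0.0001, -0.0082, 0.0000, 0.01,
0.0001, -0.0082, 0.0000, 0.01,
0.0000, -0.0082, 0.0000, 0.01,
```

Emit:
arm_command --commands '[0,-0.007,0,0,0,-0.007,0,0,0,-0.007,0,0,0,-0.007,0,0,0,-0.007,0,0]'

```text
clock: 13.55
position: [506.7, 79.0, 91.9]
ee_rot: [0.083, 0.996, 0.001, -0.014]
contact_force: [0.3, 0.7, -2.5]
gripper_width: 19.6
```

Emit:
arm_command --commands '[0,-0.007,0,0,0,-0.007,0,0,0,-0.007,0,0,0,-0.007,0,0,0,-0.007,0,0]'

```text
clock: 14.05
position: [500.3, 40.9, 92.0]
ee_rot: [0.083, 0.996, 0.001, -0.014]
contact_force: [0.6, 1.4, -2.9]
gripper_width: 19.6
```

Run:
```python
from h import *
bp(-66,-134,92,22)
im=arm.get_image('scene'); cv2.imwrite('pics/s3.png',im[120:420,150:550,::-1].repeat(2,0).repeat(2,1))
```

```text
box [[-64.7  34.6]]
t 14.05 pos [500.3  40.9  92. ] head 80.48 tilt [-0.0278  0.0042 -0.9996] w 19.6 F [ 0.6  1.4 -2.9]
0.0001, -0.0077, 0.0000, 0.01,
0.0001, -0.0077, 0.0000, 0.01,
0.0001, -0.0077, 0.0000, 0.01,
```

View pics/s3.png

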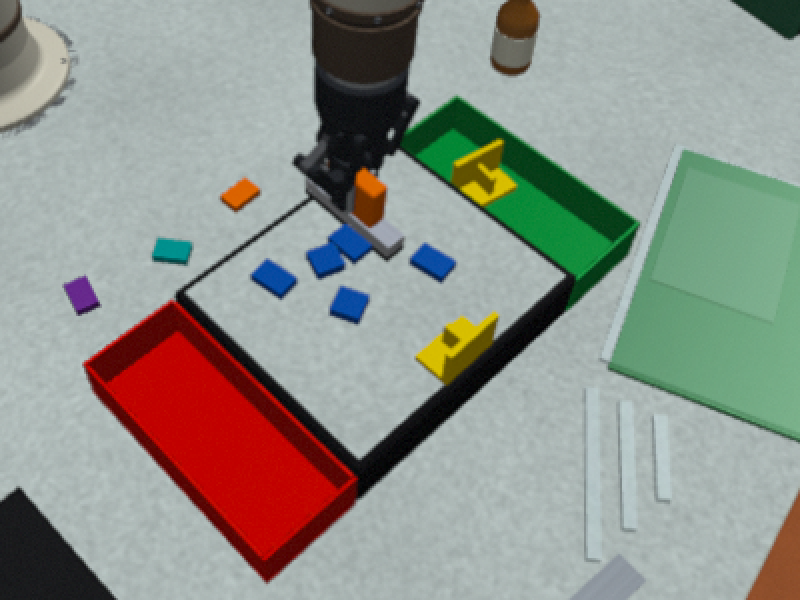

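The wipe is working: chip 3 is flat against the foot at (350,240) and has reached chip 4 at (325,260). I continue.

Emit:
arm_command --commands '[0.0005,-0.007,0,0,0.0005,-0.007,0,0,0.0005,-0.007,0,0,0.0005,-0.007,0,0,0.0005,-0.007,0,0]'

```text
clock: 14.6
position: [491.2, 3.6, 92.1]
ee_rot: [0.083, 0.996, 0.001, -0.014]
contact_force: [0.5, -0.0, -2.8]
gripper_width: 19.3
```

Emit:
arm_command --commands '[0,-0.007,0,0,0,-0.007,0,0,0,-0.007,0,0,0,-0.007,0,0,0,-0.007,0,0]'

```text
clock: 15.1
position: [484.7, -34.1, 92.2]
ee_rot: [0.083, 0.996, 0.001, -0.014]
contact_force: [0.4, 0.0, -3.4]
gripper_width: 19.4
```

Run:
```python
from h import *
bp(-66,-134,92,22)
im=arm.get_image('scene'); cv2.imwrite('pics/s4.png',im[120:420,150:550,::-1].repeat(2,0).repeat(2,1))
```

```text
box [[-67.3 -42. ]]
t 15.1 pos [484.7 -34.1  92.2] head 80.48 tilt [-0.028   0.004  -0.9996] w 19.4 F [ 0.4  0.  -3.4]
-0.0000, -0.0042, 0.0000, 0.01,
-0.0000, -0.0042, 0.0000, 0.01,
-0.0001, -0.0042, 0.0000, 0.01,
```

View pics/s4.png

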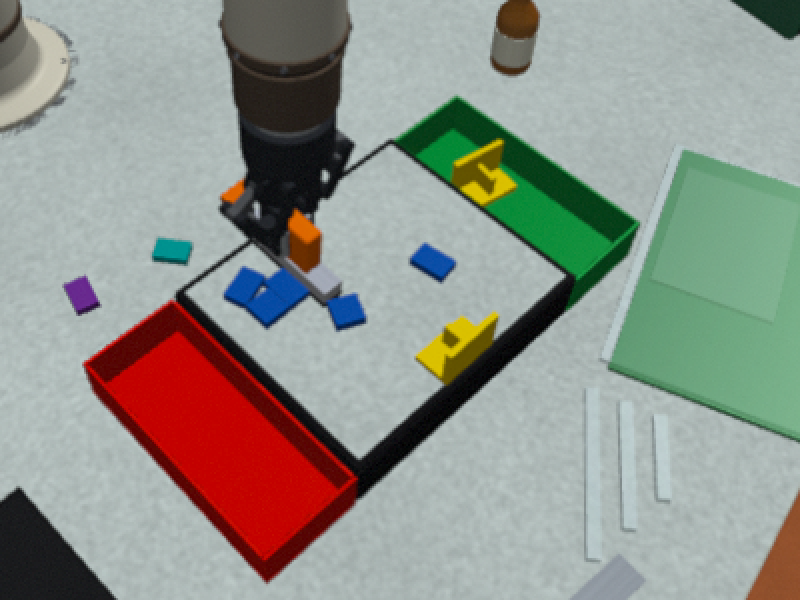

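Chips 3, 4 and 5 are bunched ahead of the foot at (245–290,285), and chip 2 just missed its end at (345,310). I check the margin of the outermost chip before continuing.

Run:
```python
from h import *
I=arm.camera_info('scene')
P=np.array([[245,285],[275,303],[290,285],[347,310],[225,287]])/2+[150,120]
print(np.round(box(plane(I,P,70)),1))
```

```text
[[ -70.7  -90.7]
 [ -37.9  -84.1]
 [ -43.2  -61.6]
 [  10.7  -43.2]
 [ -81.3 -105.1]]
```

Emit:
arm_command --commands '[0,-0.007,0,0,0,-0.007,0,0,0,-0.007,0,0,0,-0.007,0,0,0,-0.007,0,0]'

```text
clock: 15.65
position: [478.3, -71.8, 92.3]
ee_rot: [0.083, 0.996, 0.001, -0.014]
contact_force: [-0.6, -0.4, -2.4]
gripper_width: 19.1
```

Emit:
arm_command --commands '[0,-0.006,0,0,0,-0.006,0,0,0,-0.006,0,0,0,-0.006,0,0,0,-0.006,0,0]'

```text
clock: 16.15
position: [472.8, -104.3, 92.3]
ee_rot: [0.083, 0.996, 0.001, -0.014]
contact_force: [-1.5, 0.7, -1.7]
gripper_width: 19.4
```

Run:
```python
from h import *
bp(-66,-136,92,5)
im=arm.get_image('scene'); cv2.imwrite('pics/s5.png',im[120:420,150:550,::-1].repeat(2,0).repeat(2,1))
```

```text
box [[ -67.2 -113.2]]
t 16.15 pos [ 472.8 -104.3   92.3] head 80.46 tilt [-0.0283  0.0039 -0.9996] w 19.4 F [-1.5  0.7 -1.7]
-0.0002, -0.0046, 0.0000, 0.05,
-0.0002, -0.0046, 0.0000, 0.05,
-0.0002, -0.0046, 0.0000, 0.05,
-0.0002, -0.0046, 0.0000, 0.05,
-0.0002, -0.0046, 0.0000, 0.05,
```

View pics/s5.png

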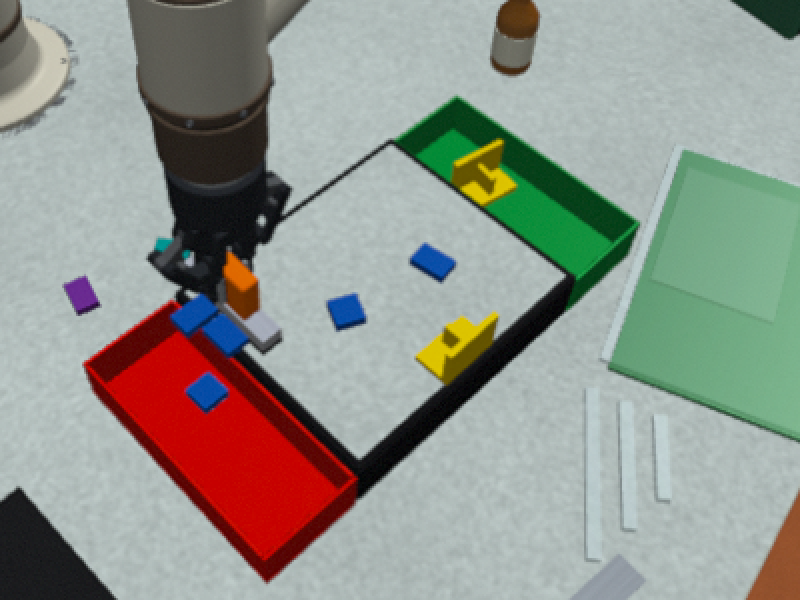

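One chip has dropped, (207,392), and two are at the edge, (195,315) and (225,333). I check the x margin of the left one.

Run:
```python
from h import *
I=arm.camera_info('scene')
P=np.array([[195,313],[225,333],[171,316],[178,300]])/2+[150,120]
print(np.round(box(plane(I,P,70)),1))
```

```text
[[ -78.  -141.9]
 [ -44.2 -136. ]
 [ -89.9 -159.2]
 [ -99.  -144.3]]
```

Both are inside the tray span. I finish the push past the edge.

Emit:
arm_command --commands '[0,-0.005,0,0,0,-0.005,0,0,0,-0.005,0,0,0,-0.005,0,0,0,-0.005,0,0]'

```text
clock: 16.7
position: [468.1, -131.4, 92.3]
ee_rot: [0.083, 0.996, 0.001, -0.014]
contact_force: [-0.7, 0.3, -2.7]
gripper_width: 19.3
```

Run:
```python
from h import *
bp(-66,-142,92,5)
im=arm.get_image('scene'); cv2.imwrite('pics/s6.png',im[120:420,150:550,::-1].repeat(2,0).repeat(2,1))
```

```text
box [[ -67.2 -140.6]]
t 16.7 pos [ 468.1 -131.4   92.3] head 80.47 tilt [-0.0287  0.0036 -0.9996] w 19.3 F [-0.7  0.3 -2.7]
-0.0002, -0.0003, 0.0000, 0.05,
-0.0002, -0.0003, 0.0000, 0.05,
-0.0002, -0.0003, 0.0000, 0.05,
-0.0002, -0.0003, 0.0000, 0.05,
-0.0002, -0.0003, 0.0000, 0.05,
```

View pics/s6.png

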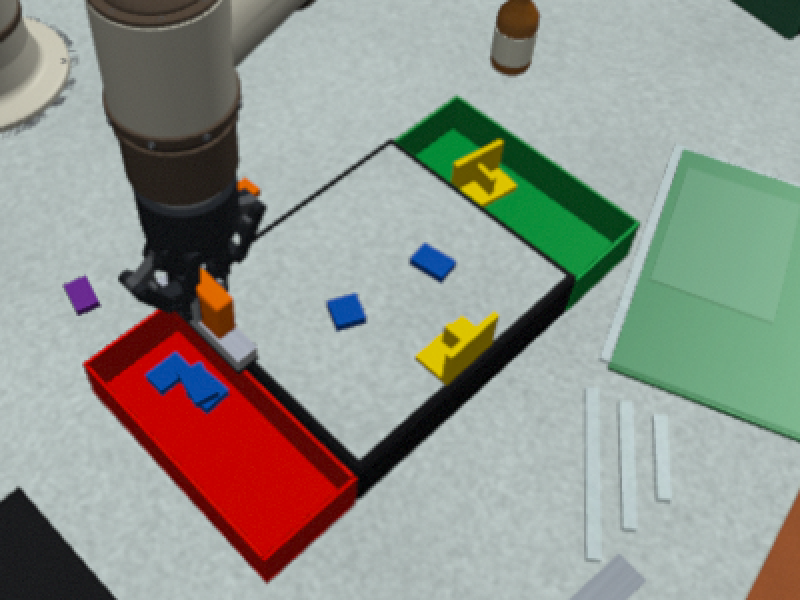

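Three chips are in the red tray, at (165,372) and (205,385). Chips 2, (345,310), and 1, (432,262), remain. I lift and go back for the second pass.

Emit:
arm_command --commands '[0,0,-0.008,0,0,0,-0.008,0,0,0,-0.008,0,0,0,-0.008,0,0,0,0,0]'

```text
clock: 17.25
position: [469.5, -132.1, 127.9]
ee_rot: [0.083, 0.996, 0.001, -0.014]
contact_force: [0.5, -0.8, -2.6]
gripper_width: 19.4
```

Run:
```python
from h import *
bp(10,93,122,20)
```

```text
box [[ -65.6 -141.1]]
t 17.25 pos [ 469.5 -132.1  127.9] head 80.44 tilt [-0.0271  0.0034 -0.9996] w 19.4 F [ 0.5 -0.8 -2.6]
-0.0038, 0.0117, 0.0002, 0.01,
-0.0038, 0.0117, 0.0002, 0.01,
-0.0038, 0.0117, 0.0002, 0.01,
-0.0038, 0.0117, 0.0002, 0.01,
-0.0038, 0.0117, 0.0002, 0.01,
-0.0038, 0.0117, 0.0002, 0.01,
-0.0038, 0.0117, 0.0002, 0.01,
-0.0038, 0.0117, 0.0002, 0.01,
-0.0038, 0.0117, 0.0002, 0.01,
-0.0038, 0.0117, 0.0002, 0.01,
-0.0038, 0.0117, 0.0002, 0.01,
-0.0038, 0.0117, 0.0002, 0.01,
-0.0038, 0.0117, 0.0002, 0.01,
-0.0038, 0.0117, 0.0002, 0.01,
-0.0038, 0.0117, 0.0002, 0.01,
-0.0038, 0.0117, 0.0002, 0.01,
-0.0038, 0.0117, 0.0002, 0.01,
-0.0038, 0.0117, 0.0002, 0.01,
-0.0038, 0.0117, 0.0002, 0.01,
-0.0038, 0.0117, 0.0002, 0.01,
```

Emit:
arm_command --commands '[-0.0035,0.011,0,0,-0.0035,0.011,0,0,-0.0035,0.011,0,0,-0.0035,0.011,0,0,-0.0035,0.011,0,0]'

```text
clock: 17.75
position: [497.3, -76.7, 127.0]
ee_rot: [0.084, 0.996, 0.001, -0.014]
contact_force: [0.5, 0.2, -2.8]
gripper_width: 19.3
```

Emit:
arm_command --commands '[-0.0035,0.011,0,0,-0.0035,0.011,0,0,-0.0035,0.011,0,0,-0.0035,0.011,0,0,-0.0035,0.011,0,0]'

```text
clock: 18.25
position: [526.0, -19.8, 125.7]
ee_rot: [0.083, 0.996, 0.001, -0.015]
contact_force: [0.1, 0.0, -2.6]
gripper_width: 19.2
```

Emit:
arm_command --commands '[-0.0035,0.011,0,0,-0.0035,0.011,0,0,-0.0035,0.011,0,0,-0.0035,0.011,0,0,-0.0035,0.011,0,0]'

```text
clock: 18.75
position: [554.6, 36.1, 124.9]
ee_rot: [0.083, 0.996, 0.0, -0.015]
contact_force: [-0.6, -0.2, -3.2]
gripper_width: 19.1
```

Run:
```python
from h import *
bp(10,93,122,5)
```

```text
box [[-10.4  39.1]]
t 18.75 pos [554.6  36.1 124.9] head 80.47 tilt [-0.0292  0.0034 -0.9996] w 19.1 F [-0.6 -0.2 -3.2]
-0.0041, 0.0108, 0.0004, 0.05,
-0.0041, 0.0108, 0.0004, 0.05,
-0.0041, 0.0108, 0.0004, 0.05,
-0.0041, 0.0108, 0.0004, 0.05,
-0.0041, 0.0108, 0.0004, 0.05,
```

Emit:
arm_command --commands '[-0.004,0.011,0,0,-0.004,0.011,0,0,-0.004,0.011,0,0,-0.004,0.01,0,0,-0.004,0.009,0,0]'

```text
clock: 19.25
position: [585.5, 88.8, 123.9]
ee_rot: [0.083, 0.996, 0.0, -0.015]
contact_force: [-0.7, 0.4, -2.6]
gripper_width: 19.5
```

Emit:
arm_command --commands '[0,0,0,0,0,0,0.005,0,0,0,0.008,0,0,0,0.006,0,0,0,0,0]'

```text
clock: 19.75
position: [584.6, 89.0, 102.5]
ee_rot: [0.083, 0.996, 0.0, -0.016]
contact_force: [-0.6, -0.1, -2.4]
gripper_width: 19.2
```

Run:
```python
from h import *
bp(10,93,92.5,5)
I=arm.camera_info('wrist');im=arm.get_image('wrist'); cv2.imwrite('pics/w5.png',im[:,:,::-1])
im=arm.get_image('scene'); cv2.imwrite('pics/s7.png',im[120:420,150:550,::-1].repeat(2,0).repeat(2,1))
```

```text
box [[10.1 96.4]]
t 19.75 pos [584.6  89.  102.5] head 80.47 tilt [-0.0313  0.0027 -0.9995] w 19.2 F [-0.6 -0.1 -2.4]
-0.0000, -0.0007, 0.0020, 0.05,
-0.0000, -0.0007, 0.0020, 0.05,
-0.0000, -0.0007, 0.0020, 0.05,
-0.0000, -0.0007, 0.0020, 0.05,
-0.0000, -0.0007, 0.0020, 0.05,
```

View pics/w5.png

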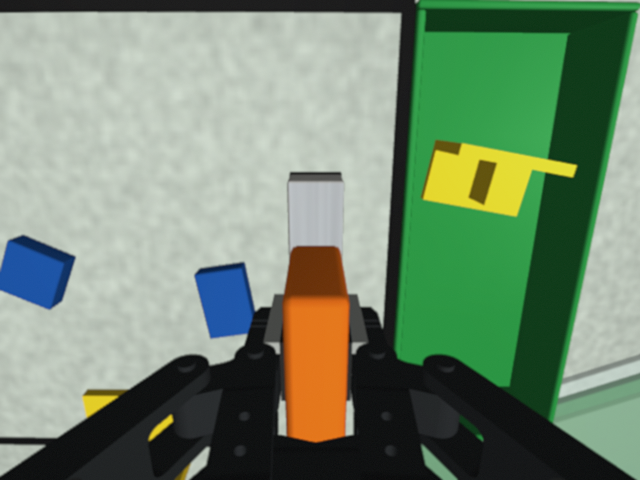

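View pics/s7.png

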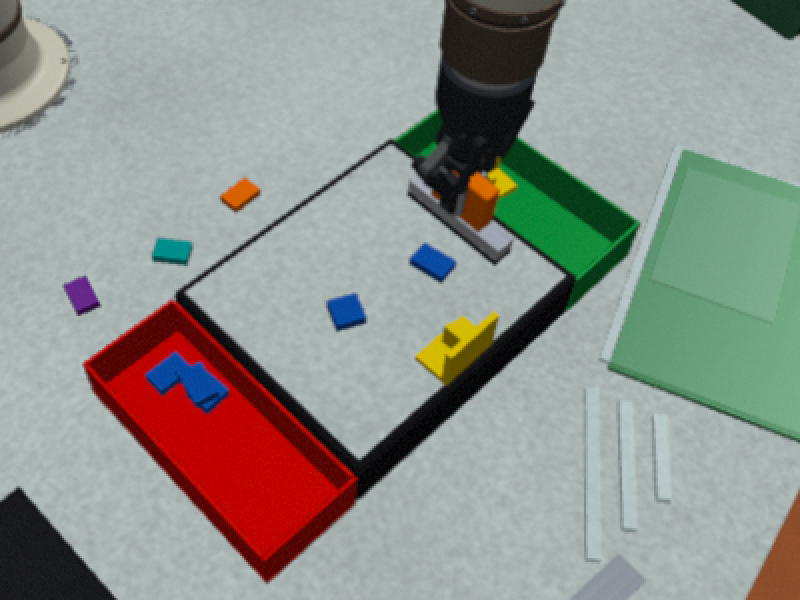

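Chip 1 at (225,300) and chip 2 at (37,272) are left of the foot, and the bracket is at (105,400). I check the bracket clearance.

Run:
```python
from h import *
I=arm.camera_info('wrist')
print(np.round(box(plane(I,[[86,391],[128,391]],65)),1),'\n',np.round(box(plane(I,[[196,270],[245,264],[212,337],[253,330],[20,236],[74,258],[50,308]],70)),1))
print(np.round(box(plane(I,[[344,180],[289,180]],90)),1))
```

```text
[[ 77.6 -28.6]
 [ 77.3  -5.3]] 
 [[  4.2  39.6]
 [  0.9  63.4]
 [ 40.6  44.8]
 [ 36.4  65.8]
 [-12.5 -42.7]
 [ -1.6 -18.7]
 [ 24.9 -35.3]]
[[-42.4 108.4]
 [-42.3  86.4]]
```

Emit:
arm_command --commands '[0.002,0,0.004,0,0.002,0,0.003,0,0.001,0,0.002,0,0,0,0.0005,0,0,0,0,0]'

```text
clock: 20.35
position: [579.9, 90.0, 94.2]
ee_rot: [0.083, 0.996, 0.001, -0.014]
contact_force: [-0.6, 1.2, -3.0]
gripper_width: 19.6
```

Run:
```python
from h import *
bp(5,-140,92,30)
```

```text
box [[ 5.3 96.6]]
t 20.35 pos [579.9  90.   94.2] head 80.48 tilt [-0.0281  0.0036 -0.9996] w 19.6 F [-0.6  1.2 -3. ]
0.0000, -0.0079, 0.0001, 0.01,
0.0000, -0.0079, 0.0001, 0.01,
0.0000, -0.0079, 0.0001, 0.01,
```

Emit:
arm_command --commands '[0,-0.006,0.001,0,0,-0.007,0.001,0,0,-0.007,0,0,0,-0.007,0,0,0,-0.007,0,0]'

```text
clock: 20.85
position: [574.2, 54.3, 92.4]
ee_rot: [0.083, 0.996, 0.001, -0.014]
contact_force: [-0.5, 0.2, -2.7]
gripper_width: 19.0
```

Emit:
arm_command --commands '[0,-0.007,0,0,0,-0.007,0,0,0,-0.007,0,0,0,-0.007,0,0,0,-0.007,0,0]'

```text
clock: 21.35
position: [567.8, 16.0, 92.7]
ee_rot: [0.083, 0.996, 0.001, -0.014]
contact_force: [-0.1, 0.4, -2.4]
gripper_width: 19.5
```

Run:
```python
from h import *
bp(5,-140,92,30)
im=arm.get_image('scene'); cv2.imwrite('pics/s8.png',im[120:420,150:550,::-1].repeat(2,0).repeat(2,1))
```

```text
box [[ 6.1 21.6]]
t 21.35 pos [567.8  16.   92.7] head 80.47 tilt [-0.0268  0.0039 -0.9996] w 19.5 F [-0.1  0.4 -2.4]
0.0001, -0.0054, 0.0000, 0.01,
0.0001, -0.0054, 0.0000, 0.01,
0.0000, -0.0054, 0.0000, 0.01,
```

View pics/s8.png

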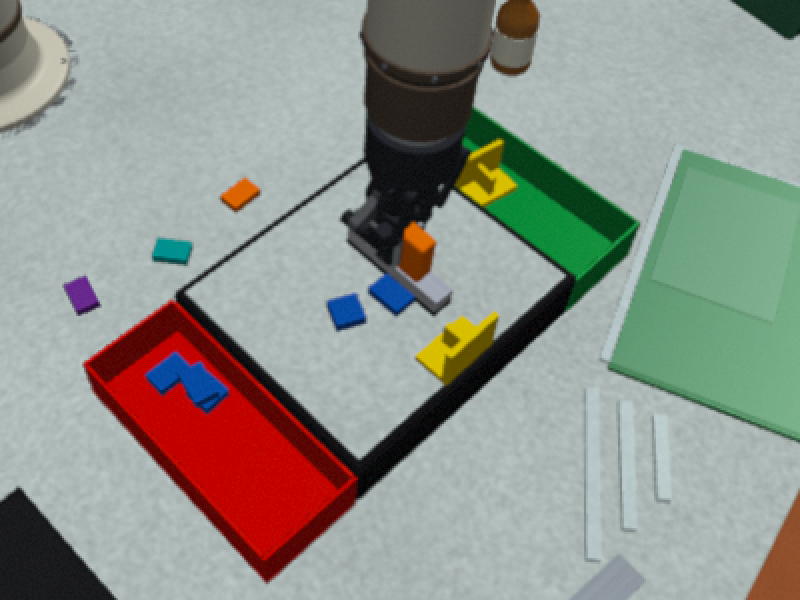

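Chip 1 at (392,293) is against the foot, and the bracket at (457,345) is clear. I continue with a slight shift away from the bracket.

Emit:
arm_command --commands '[0.0005,-0.007,0,0,0.0005,-0.007,0,0,0.0005,-0.007,0,0,0.0005,-0.007,0,0,0.0005,-0.007,0,0]'

```text
clock: 21.9
position: [558.7, -21.2, 92.8]
ee_rot: [0.083, 0.996, 0.001, -0.014]
contact_force: [-1.0, -0.0, -2.4]
gripper_width: 19.1
```

Emit:
arm_command --commands '[0.0,-0.007,0,0,0,-0.007,0,0,0,-0.007,0,0,0,-0.007,0,0,0,-0.007,0,0]'

```text
clock: 22.4
position: [552.3, -59.0, 92.9]
ee_rot: [0.083, 0.996, 0.001, -0.014]
contact_force: [0.3, 0.4, -3.6]
gripper_width: 19.2
```

Emit:
arm_command --commands '[0.0,-0.007,0,0,0,-0.007,0,0,0,-0.007,0,0,0,-0.007,0,0,0,-0.007,0,0]'

```text
clock: 22.9
position: [546.0, -96.6, 92.9]
ee_rot: [0.083, 0.996, 0.001, -0.014]
contact_force: [0.5, 0.2, -2.3]
gripper_width: 19.6
```

Run:
```python
from h import *
bp(5,-140,92,10)
im=arm.get_image('scene'); cv2.imwrite('pics/s9.png',im[120:420,150:550,::-1].repeat(2,0).repeat(2,1))
```

```text
box [[  3.7 -93.2]]
t 22.9 pos [546.  -96.6  92.9] head 80.46 tilt [-0.027   0.0037 -0.9996] w 19.6 F [ 0.5  0.2 -2.3]
-0.0001, -0.0047, 0.0001, 0.03,
-0.0001, -0.0047, 0.0001, 0.03,
-0.0001, -0.0047, 0.0001, 0.03,
-0.0001, -0.0047, 0.0001, 0.03,
-0.0001, -0.0047, 0.0001, 0.03,
-0.0001, -0.0047, 0.0001, 0.03,
-0.0001, -0.0047, 0.0001, 0.03,
-0.0001, -0.0047, 0.0001, 0.03,
-0.0001, -0.0047, 0.0001, 0.03,
-0.0001, -0.0047, 0.0001, 0.03,
```

View pics/s9.png

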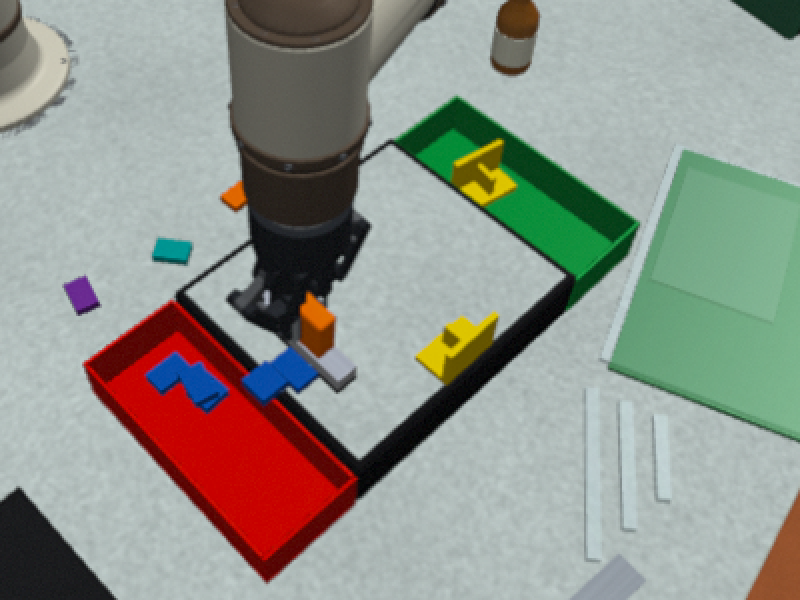

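Both chips are ahead of the foot, at (265,380) over the edge and (295,370). I finish the push.

Emit:
arm_command --commands '[0,-0.005,0,0,0,-0.005,0,0,0,-0.005,0,0,0,-0.005,0,0,0,-0.005,0,0]'

```text
clock: 23.45
position: [541.3, -123.9, 93.0]
ee_rot: [0.083, 0.996, 0.001, -0.014]
contact_force: [0.4, -0.3, -2.9]
gripper_width: 19.1
```

Emit:
arm_command --commands '[0,-0.005,0,0,0,-0.005,0,0,0,-0.004,0,0,0,-0.003,0,0,0,0,0,0]'

```text
clock: 23.95
position: [538.0, -142.8, 92.9]
ee_rot: [0.084, 0.996, 0.001, -0.014]
contact_force: [0.0, -0.6, -2.3]
gripper_width: 19.5
```

Run:
```python
from h import *
bp(5,-144,92,5)
im=arm.get_image('scene'); cv2.imwrite('pics/s10.png',im[120:420,150:550,::-1].repeat(2,0).repeat(2,1))
```

```text
box [[   3.7 -140. ]]
t 23.95 pos [ 538.  -142.8   92.9] head 80.4 tilt [-0.0273  0.0034 -0.9996] w 19.5 F [ 0.  -0.6 -2.3]
-0.0003, -0.0008, 0.0002, 0.04,
-0.0003, -0.0008, 0.0002, 0.04,
-0.0003, -0.0008, 0.0002, 0.04,
-0.0003, -0.0008, 0.0002, 0.04,
-0.0003, -0.0008, 0.0002, 0.04,
```

View pics/s10.png

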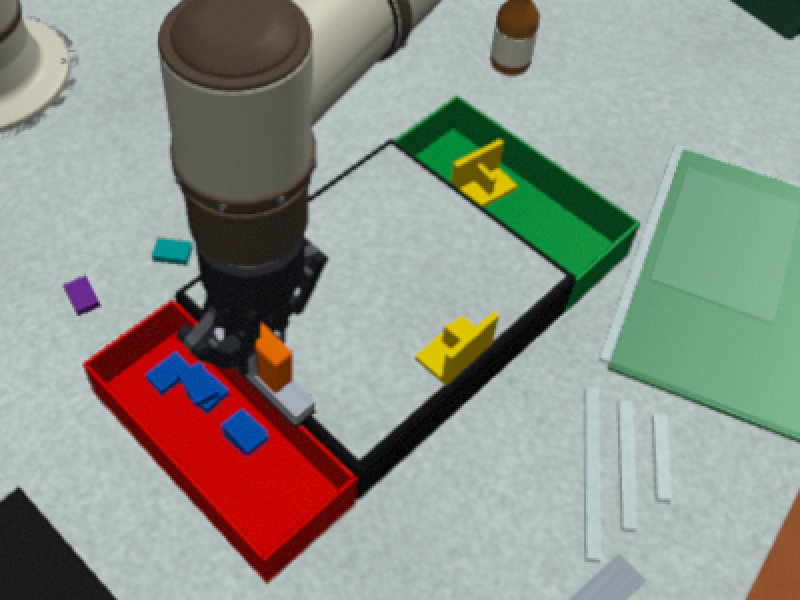

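Only one of the two shows, at (245,432). I look with the wrist and top cameras for the other.

Run:
```python
from h import *
im=arm.get_image('wrist'); cv2.imwrite('pics/w6.png',im[:,:,::-1])
im=arm.get_image('top'); cv2.imwrite('pics/t6.png',cv2.resize(im[130:310,240:480,::-1],None,fx=3,fy=3))
im=arm.get_image('scene'); cv2.imwrite('pics/s11.png',cv2.resize(im[260:420,180:340,::-1],None,fx=3.7,fy=3.7,interpolation=cv2.INTER_CUBIC))
```

```text
(no output)
```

View pics/w6.png

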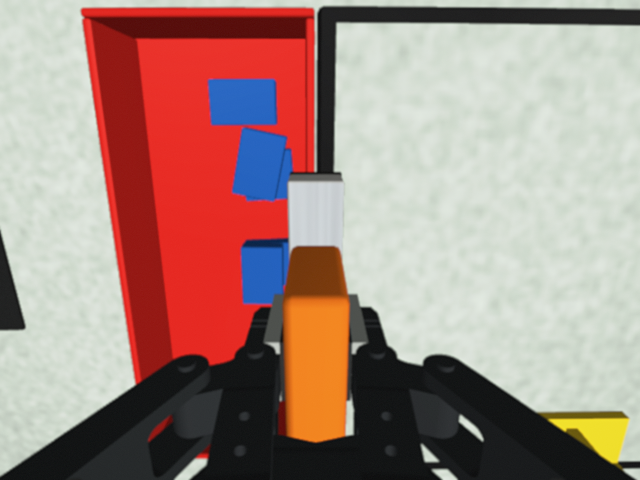

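View pics/t6.png

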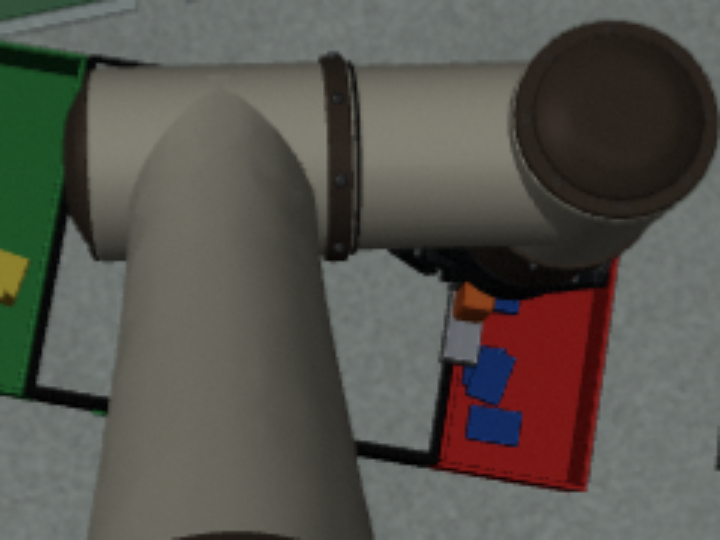

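View pics/s11.png

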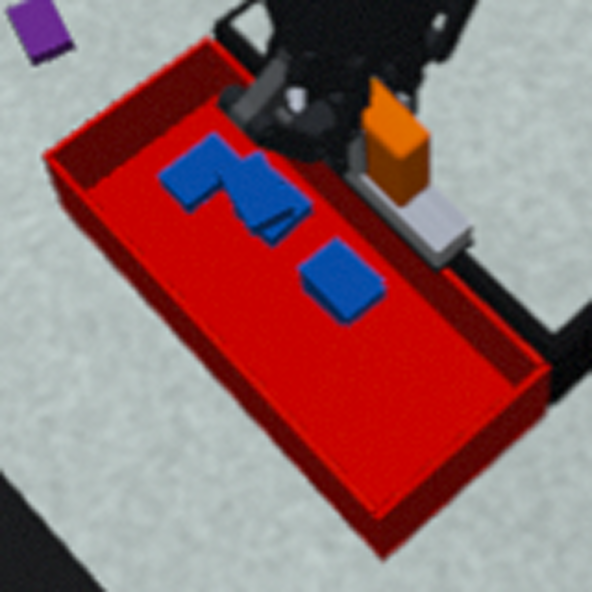

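The tray shows three chips plus what may be a stack at wrist (265,270). I lift away and check from an unobstructed view.

Emit:
arm_command --commands '[0,0,-0.008,0,0,0,-0.01,0,0,0,-0.01,0,0,0,-0.008,0,0,0,0,0]'

```text
clock: 24.65
position: [540.2, -141.9, 133.3]
ee_rot: [0.083, 0.996, 0.001, -0.013]
contact_force: [1.0, -0.2, -3.3]
gripper_width: 19.6
```

Run:
```python
from h import *
plan([485,-374,135],81,15)
```

```text
t 24.65 pos [ 540.2 -141.9  133.3] head 80.52 tilt [-0.0248  0.0031 -0.9997] w 19.6 F [ 1.  -0.2 -3.3]
0.0011, -0.0159, -0.0001, -0.03,
0.0011, -0.0159, -0.0001, -0.03,
0.0011, -0.0159, -0.0001, -0.03,
0.0011, -0.0159, -0.0001, -0.03,
0.0011, -0.0159, -0.0001, -0.03,
0.0011, -0.0159, -0.0001, -0.03,
0.0011, -0.0159, -0.0001, -0.03,
0.0011, -0.0159, -0.0001, -0.03,
0.0012, -0.0159, -0.0001, -0.03,
0.0012, -0.0159, -0.0001, -0.03,
0.0012, -0.0159, -0.0001, -0.03,
0.0012, -0.0159, -0.0001, -0.03,
0.0012, -0.0159, -0.0001, -0.03,
0.0012, -0.0159, -0.0001, -0.03,
0.0012, -0.0159, -0.0001, -0.03,
```

Emit:
arm_command --commands '[0.001,-0.015,0,0,0.001,-0.015,0,0,0.001,-0.015,0,0,0.001,-0.015,0,0,0.001,-0.015,0,0]'

```text
clock: 25.15
position: [521.2, -219.5, 133.3]
ee_rot: [0.082, 0.997, 0.001, -0.013]
contact_force: [-0.5, -0.2, -2.5]
gripper_width: 19.5
```

Emit:
arm_command --commands '[0.001,-0.015,0,0,0.001,-0.015,0,0,0.001,-0.015,0,0,0.001,-0.015,0,0,0.001,-0.015,0,0]'

```text
clock: 25.65
position: [499.0, -301.6, 131.2]
ee_rot: [0.085, 0.996, 0.001, -0.015]
contact_force: [1.0, -0.9, -2.4]
gripper_width: 19.5
```

Run:
```python
from h import *
plan([485,-374,135],81,5)
im=arm.get_image('top'); cv2.imwrite('pics/t7.png',cv2.resize(im[130:310,240:480,::-1],None,fx=3,fy=3))
im=arm.get_image('scene'); cv2.imwrite('pics/s12.png',cv2.resize(im[200:420,180:460,::-1],None,fx=2.7,fy=2.7,interpolation=cv2.INTER_CUBIC))
```

```text
t 25.65 pos [ 499.  -301.6  131.2] head 80.28 tilt [-0.0303  0.0049 -0.9995] w 19.5 F [ 1.  -0.9 -2.4]
0.0003, -0.0147, -0.0007, -0.14,
0.0004, -0.0147, -0.0007, -0.14,
0.0004, -0.0147, -0.0007, -0.14,
0.0005, -0.0147, -0.0007, -0.14,
0.0005, -0.0147, -0.0007, -0.14,
```

View pics/t7.png

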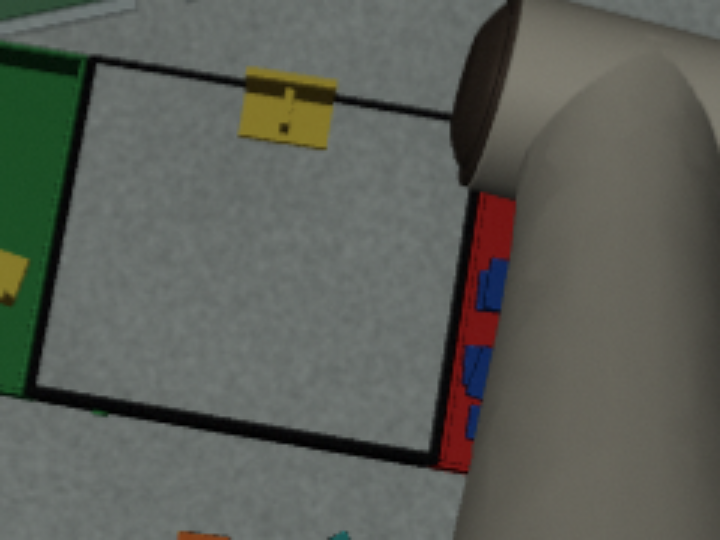

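View pics/s12.png

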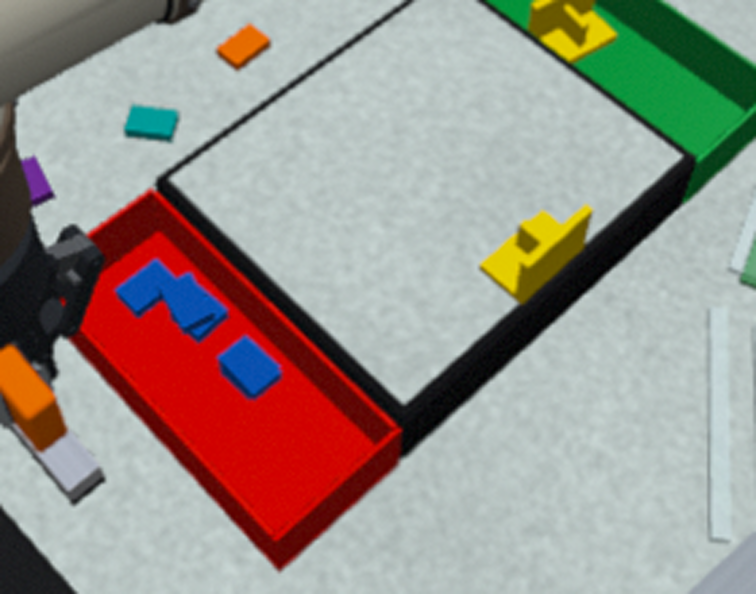

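The light box is cleared except for the bracket. The top view at (495,285) shows two stacked chips there, so all five are in the tray. I go on to the mat.

Emit:
arm_command --commands '[0.0005,-0.014,0,0,0.0005,-0.014,0,0,0.0005,-0.014,0,0,0.0005,-0.013,0,0,0.0005,-0.008,0,0]'

```text
clock: 26.25
position: [483.4, -369.1, 130.3]
ee_rot: [0.086, 0.996, 0.001, -0.016]
contact_force: [0.3, -0.2, -3.0]
gripper_width: 19.5
```

Emit:
arm_command --commands '[0,0,0,0,0,0,0.01,0,0,0,0.015,0,0,0,0.015,0,0,0,0.01,0]'

```text
clock: 26.75
position: [482.5, -369.4, 78.6]
ee_rot: [0.086, 0.996, 0.001, -0.014]
contact_force: [0.4, 0.4, -2.8]
gripper_width: 19.1
```

Run:
```python
from h import *
plan([485,-374,34],81,5)
I=arm.camera_info('wrist');im=arm.get_image('wrist'); cv2.imwrite('pics/w7.png',im[:,:,::-1])
```

```text
t 26.75 pos [ 482.5 -369.4   78.6] head 80.08 tilt [-0.0287  0.0048 -0.9996] w 19.1 F [ 0.4  0.4 -2.8]
-0.0009, -0.0008, 0.0089, -0.18,
-0.0009, -0.0008, 0.0089, -0.18,
-0.0009, -0.0008, 0.0089, -0.18,
-0.0009, -0.0008, 0.0089, -0.18,
-0.0009, -0.0008, 0.0089, -0.18,
```

View pics/w7.png

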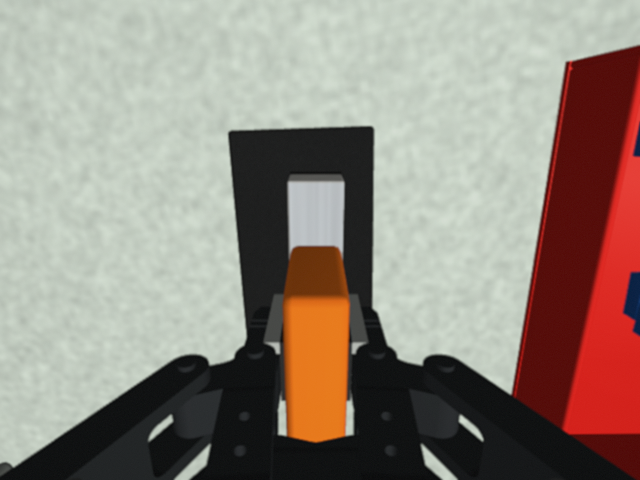

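The scraper is centred over the mat (foot edges at 289 and 343, mat from 235 to 372). I lower it.

Emit:
arm_command --commands '[-0.0005,-0.001,0.009,0,-0.0005,-0.001,0.009,0,-0.0005,-0.001,0.009,0,-0.0005,0,0.008,0,0,0,0.003,0]'

```text
clock: 27.3
position: [482.9, -371.9, 36.2]
ee_rot: [0.086, 0.996, 0.001, -0.015]
contact_force: [0.6, -0.0, -2.4]
gripper_width: 19.2
```

Run:
```python
from h import *
plan([485,-374,34],80.5,1)
```

```text
t 27.3 pos [ 482.9 -371.9   36.2] head 80.16 tilt [-0.0303  0.0055 -0.9995] w 19.2 F [ 0.6 -0.  -2.4]
-0.0025, -0.0018, 0.0021, -0.34,
```

Emit:
arm_command --commands '[0,0,0.001,0,0,0,0.001,0,0,0,0.001,0,0,0,0,0,0,0,0,0]'

```text
clock: 27.8
position: [483.5, -372.3, 35.7]
ee_rot: [0.085, 0.996, 0.001, -0.014]
contact_force: [0.5, 0.3, -3.1]
gripper_width: 19.3
```

Emit:
arm_command --commands '[0,0,0.002,0,0,0,0.002,0,0,0,0.001,0,0,0,0,0,0,0,0,0]'

```text
clock: 28.3
position: [484.0, -372.8, 35.4]
ee_rot: [0.084, 0.996, -0.0, -0.013]
contact_force: [-1.3, 0.9, 0.1]
gripper_width: 19.3
```

Run:
```python
from h import *
plan([485,-374,34],80.5,1)
im=arm.get_image('scene'); cv2.imwrite('pics/s13.png',cv2.resize(im[340:480,80:260,::-1],None,fx=4,fy=4,interpolation=cv2.INTER_CUBIC))
```

```text
t 28.3 pos [ 484.  -372.8   35.4] head 80.36 tilt [-0.0262  0.0017 -0.9997] w 19.3 F [-1.3  0.9  0.1]
-0.0013, -0.0010, 0.0014, -0.14,
```

View pics/s13.png

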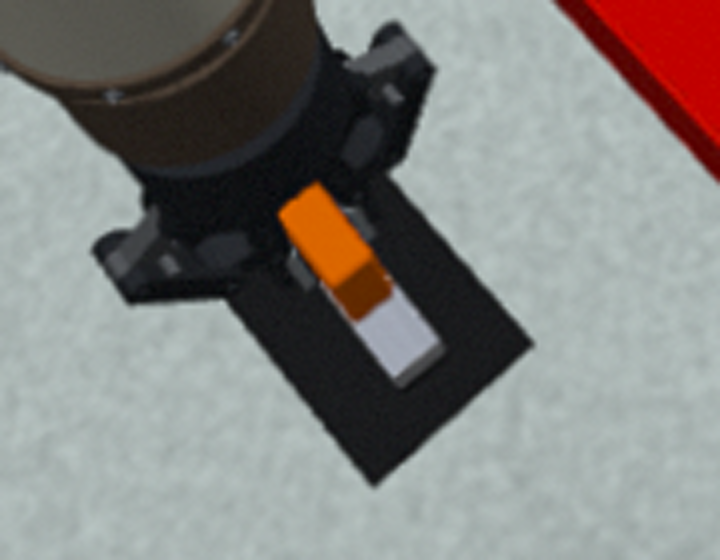

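The weight has come off the wrist (force z −3 → 0 N) and the foot is on the mat. I release.

Emit:
arm_command --commands '[0,0,0,0,0,0,0,0,0,0,0,0,0,0,0,0,0,0,0,0]' --jaw 1

```text
clock: 28.85
position: [485.2, -373.7, 35.2]
ee_rot: [0.084, 0.996, -0.001, -0.012]
contact_force: [0.2, -0.0, 0.3]
gripper_width: 85.1
```

Emit:
arm_command --commands '[0,0,0,0,0,0,-0.005,0,0,0,-0.008,0,0,0,-0.01,0,0,0,-0.015,0]'

```text
clock: 29.35
position: [485.1, -373.2, 73.9]
ee_rot: [0.084, 0.996, -0.0, -0.014]
contact_force: [0.8, -0.1, 1.3]
gripper_width: 85.5
```

Run:
```python
from h import *
plan([485,-374,34],80.5,1)
im=arm.get_image('wrist'); cv2.imwrite('pics/w8.png',im[:,:,::-1])
```

```text
t 29.35 pos [ 485.1 -373.2   73.9] head 80.37 tilt [-0.0282  0.0019 -0.9996] w 85.5 F [ 0.8 -0.1  1.3]
-0.0011, -0.0007, 0.0399, -0.13,
```

View pics/w8.png

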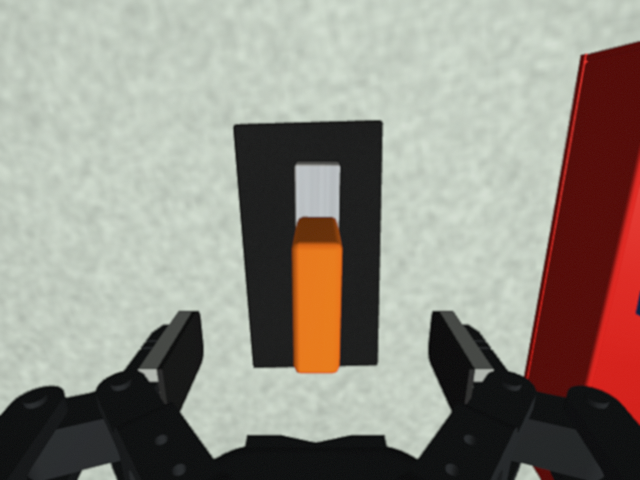

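The scraper stands free on the mat at (318,290). I raise the arm and swing clear, −y, for a final check of everything.

Emit:
arm_command --commands '[0,0,-0.03,0,0,0,-0.03,0,0,0,-0.03,0,0,0,-0.03,0,0,0,-0.02,0]'

```text
clock: 29.9
position: [489.1, -373.6, 223.2]
ee_rot: [0.084, 0.996, -0.001, -0.012]
contact_force: [-0.2, 0.4, -0.3]
gripper_width: 85.3
```

Emit:
arm_command --commands '[0.02,-0.03,0,0,0.02,-0.03,0,0,0.02,-0.03,0,0,0.02,-0.03,0,0,0.02,-0.03,0,0]'

```text
clock: 30.4
position: [367.9, -507.5, 235.5]
ee_rot: [0.079, 0.997, -0.005, -0.004]
contact_force: [0.1, 0.2, 0.2]
gripper_width: 85.3
```

Emit:
arm_command --commands '[0.02,-0.01,0,0,0.01,0,0,0,0,0,0,0,0,0,0,0,0,0,0,0]'

```text
clock: 30.9
position: [333.5, -514.7, 237.8]
ee_rot: [0.081, 0.997, -0.006, -0.002]
contact_force: [0.6, -0.3, -0.3]
gripper_width: 85.5
```

Run:
```python
from h import *
s=arm.read_state();print(s['clock'],s['position'],s['contact_force'])
im=arm.get_image('top'); cv2.imwrite('pics/t9.png',cv2.resize(im[130:330,180:540,::-1],None,fx=2.2,fy=2.2,interpolation=cv2.INTER_CUBIC))
I=arm.camera_info('top');H=hsv(im);h,S,v=[H[...,i].astype(int) for i in range(3)]
for c in comps((abs(h-110)<14)&(S>120)&(v>40),20):
    for z in (14,): r=rect(I,c,z);print('blue box frame',np.round(box(r[0]),1),np.round(r[1],1))
for c in comps((abs(h-12)<6)&(S>150)&(v>120)): print('or',rect(I,c,74))
for c in comps((abs(h-26)<5)&(S>150)&(v>120),60): print('yel',rect(I,c,60))
ys,xs=np.nonzero(v<40)
im=arm.get_image('scene'); cv2.imwrite('pics/s14.png',im[:,:,::-1])
```

```text
30.9 [ 333.54449687 -514.7440025   237.84807816] [ 0.55537693 -0.28137323 -0.264482  ]
blue box frame [[  15.4 -170.1]] [29.2 36.3]
blue box frame [[ -46.7 -168. ]] [34.4 38.1]
blue box frame [[ -82.7 -179.8]] [35.4 22.7]
or ((483.68035888671875, -371.0699462890625), (15.233562469482422, 53.68781661987305), 80.14636993408203)
or ((362.418212890625, 33.747535705566406), (30.599519729614258, 20.544872283935547), 83.56265258789062)
yel ((654.8723754882812, -23.316587448120117), (58.689876556396484, 34.54161071777344), 80.09369659423828)
yel ((552.982177734375, 187.4703826904297), (63.95625686645508, 28.873117446899414), 71.20816802978516)
```

View pics/t9.png

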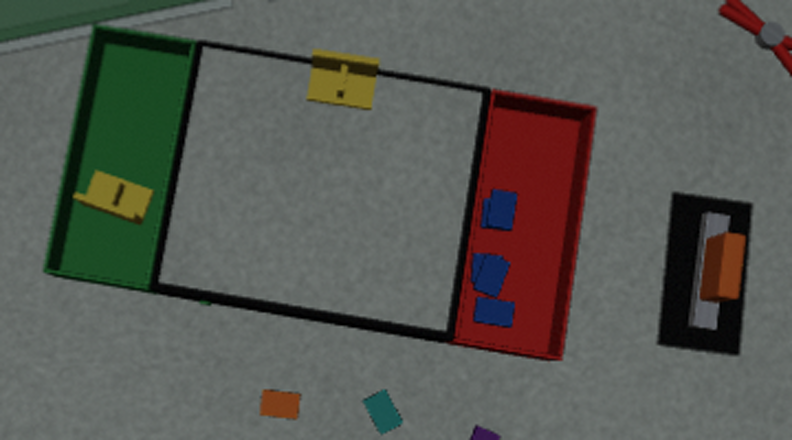

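View pics/s14.png

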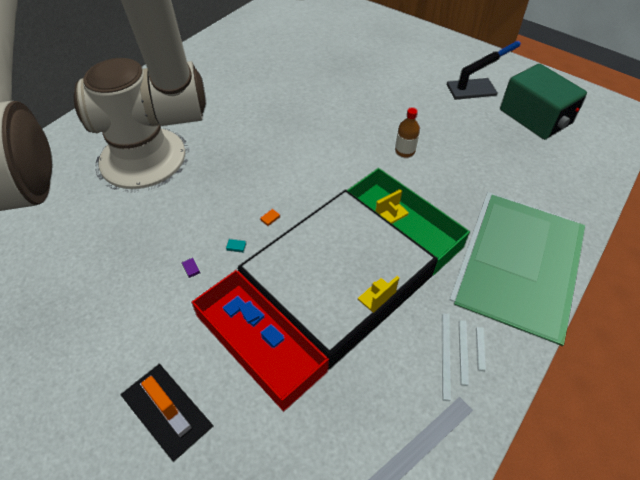

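Two stacks of two and one single chip lie in the red tray, and the bracket, finished part and glue have not moved. The scraper is upright on the mat. I hand in.

```bash
python3 -c "
from bench import arm
print(arm.job_done())"
```

```text
the job is handed in; nothing more can be done
None
```

I wiped all five blue offcuts into the red tray in two scraper passes, then stood the scraper back on its mat, let go and swung the arm clear. The job was handed in at about 31 s on the clock, with no verdict reported.

**Last checks (top and scene pictures):**
- **Offcuts:** all five are in the tray, one lying alone and two pairs stacked two high. Each stack shows only part of its lower chip.
- **Scraper:** it stands on the mat, about 3 mm from the mat's centre in plan.
- **Left in place:** the yellow bracket and the finished part measure within 0.1 mm of where they started. The glue bottle and the three look-alikes show no movement.
- **Forces:** the wrist force readings at the end of each move stayed at about 4 N or less.

**What went wrong:** fast sideways moves tilted the tool by about 2°, and I could not fully undo it. The wipes ran with the foot ends about 2 mm off level, and the scraper was released at that tilt and settled upright.

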